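Lock the sample table's levelling screw, then gauge the blocks and store

ROBOT

A 6-joint arm with a two-finger parallel gripper is mounted at the origin on the work surface. World frame = base frame: x ahead of the robot, y to its left, z up, the work surface at z = 0. Lengths are in m, angles in rad, forces in N, time in s.
With the tool pointing down it reaches from about 0.25 to 0.725 m from the base axis. Payload 9.7 kg.
Tool frame: the origin (TCP) lies at the very end of the fingers, on their centre line; the grasp point (between the pads) lies 19 mm behind it; z points along the fingers, y is the direction in which the jaws open and shut (so a half turn about z gives the same grasp; the last joint's range is limited). The gripper opens to 85 mm and grips with 20 to 120 N. Pads are 22 mm wide; open, the fingers measure 114 mm over their backs; the gripper's body (76 mm by 85 mm) begins 54 mm behind the grasp point. The pads swing forward as they close: fully open they stand 13 mm farther back than shut.
Start: joints at [-1.149, 0.087, 0.176, 1.66, 0, 1.571], TCP at [0.225, -0.502, 0.231] pointing down, gripper open.
Joint ranges: [-3.13, 3.13], [-0.85, 1.81], [-1.15, 1.24], [-2.2, 2.28], [-1.44, 1.52], [-3.14, 3.14]. Speed limits (rad/s): [2.22, 2.22, 2.57, 3.14, 3.14, 3.14].

INTERFACE

Orientations are given as a 3x3 rotation matrix whose columns are the frame's x, y, z axes.
In Python, from cell import status, cams, job gives the robot as it stands.
- The arm moves only by the shell command python3 -m handwheel 'ROWS' [FORCE]. ROWS is JSON, a list of rows, each a list of 3 entries, a list of its own where there are three numbers: the shift along the tool's x, y, z in m, then the turn, a rotation vector about the tool's x, y, z in degrees, then the opening in per cent of the stroke, from 0 (shut) to 100 (fully open). A call has 1 to 12 rows; each row is the pose to reach, as a shift and turn from the pose commanded when the call began, along the tool's axes at that moment; what a row does not reach only later rows make up. A row lasts 1/12 s, in which the tool goes at most 41.7 mm and 7.16 degrees, less where a joint would pass 70% of its speed; a pose out of reach is approached as far as the arm can. A call with a gripper value outside its range is refused whole. The fingers move at their own pace and stop on an object; FORCE is the grip in N (left out, the last holds). Time passes only in rows, so rows that repeat a pose let the fingers close. It gives the time, the measured TCP pose, the force and the opening at its end, in the units of the state.
- status.read_state(): the state, without advancing time (a new reading comes with each control period).
- cams.grab_frame(name): name is "scene" or "top" or "wrist"; returns a dict with "color" (400x640x3 uint8, red, green, blue), "vertical_fov" (degrees; the focal length in pixels is half the picture's height over the tangent of half this angle, whatever the lens; pixels are square), "cx", "cy" (the principal point, pixels), "R" (3x3) and "t" (3): a world point X has camera coordinates R X + t. Camera axes: x right, y down, z forward; pixel columns grow to the right and rows downward; lengths in m; the calibration is good to about 2 mm. A picture is of the moment at which its call begins. There is no depth.
- job.close_job(): hands the job in, once; it reports no verdict.
Trained networks look in the newest picture that a camera, given by its name, has taken for a name from the list of things; names that differ only in an ending like _2 or _b are one class to them, and where a whole thing is asked for, a point or a joint stands for the part that bears it (a point fixed in the world has none). Each returns a list of dicts, best first, with "conf" (0 to 1); they miss things now and then, are a little off and sometimes report something else, mostly with a low value. They report only what shows in the picture. A call takes as long as a camera call. They do not tell look-alikes from the thing itself.
- cams.silhouettes(target, camera): "mask" (400x640 bool, what is visible of it) and "point" ([column, row] in pixels, amid what is visible of it).
- cams.pinpoint(target, camera): "point" ([column, row] in pixels: a listed point, or the origin of a listed thing).
The state is a dict: "clock": time; "q": joint angles; "joint_vel": joint speeds; "tau": joint torques, N m; "tool_pos": TCP position; "tool_rot": TCP orientation; "wrist_force": force on the tool from outside, world axes, zero at the start; "moment": the same for the moment, N m; "opening": finger opening in m.
Only numpy, scipy, OpenCV 4.12 (cv2) and the standard library are available. Lean on these libraries where they do the work, as an engineer would, in place of code of your own. Each camera call takes 0.05 s, during which the arm holds its last target. There are 200 camera calls.

TASK

Lock the levelling screw of the sample table without letting the screw turn: lay the blue-handled key over the screw's flat head with its arm beside the yellow stop, turn the red-handled locknut clockwise until it stops, then lift the key off again. Next take the orange probe from its cup and press its tip on the white spot of each block on the table, in the order red, yellow, green, blue (some colours may be missing), and after that twist the gauge's black spring-return knob clockwise to its stop and let it go. Finish with the key lying flat on its green mat, the probe standing in its cup and the blocks still on the table, and do not disturb the beaker, bottle or dish.

Things in the scene. Friction and masses are not known exactly. Their poses are not given: they have to be found in the camera images.
- tray_mid (a point): middle of the inner floor (24 mm above the bench) of the fixed sample table, an aluminium tray 180 (x) by 190 mm (y), rim to 34 mm. At its +y side, 155 mm from the middle, is the levelling screw; 118 mm from the screw towards -x is a grey rest, top at 46 mm, with a yellow stop (top at 66 mm) on its +y edge, its face 14 mm from the line through the screw along x
- screw (a joint): turn of the levelling screw, rad, 0 at the start, positive anticlockwise from above. It turns with little friction (0.1 N m), and the locknut drags it along (0.3 N m) unless the key holds it; it must stay within 0.25 rad of 0
- screw_head (a point): on the screw's axis at the shoulder (46 mm above the bench) that the key rests on. Above it stands the flat steel head, 40 mm long along this point's x, 20 mm thick along y, 22 mm high with a rounded top. At the start its axes are those of the sample table (tray_mid)
- locknut (a joint): turn of the brass locknut relative to the screw, rad, grows clockwise from above; starts loose at 0 to 0.35, tight at its stop at 1.4 (over 1.3 counts as tight)
- nut_handle (a point): middle of the locknut's upright red handle (20 mm diameter, from 37 to 89 mm above the bench; this point at 68 mm), 85 mm from the screw's axis, about which it moves on a circle. The brass arm under it reaches up to 37 mm. With nut and screw at 0 the handle lies 95 degrees anticlockwise of tray_mid's x axis
- key_grip (a point): the loose steel key (0.25 kg, 198 mm long along its x, 44 mm wide at the fork, 14 mm thick): point on its upright blue handle fin (50 mm along x, 16 mm thick along y, 14 to 52 mm above the key's underside; this point 36 mm above it, at the key's balance point). z is up
- key_slot (a point): middle of the key's fork at its underside, 72 mm towards the key's -x from key_grip and 36 mm lower: slot 24 mm wide (y), 56 mm long, open at -x, closed 28 mm towards +x. Seated: this point on screw_head, the arm (key's +x, 22 mm wide, ends 170 mm away) along the sample table's -x, lying on the grey rest, the yellow stop 3 mm beside it
- mat: green mat, fixed, 250 mm (x) by 90 mm (y), 4 mm thick, where the key lies at the start and must be laid back (its handle within 90 mm along x and 45 mm along y of the mat's middle); origin under its middle
- probe_grip (a point): the loose probe, 0.17 kg, 150 mm long: centre of its upright round orange handle (26 mm diameter, 80 mm long), on its axis, 110 mm above the tip's end. z is up. A black flange 44 mm wide, 62 to 70 mm above the tip's end, rests on the cup's rim; below it a barrel 22 mm wide reaches to 20 mm above the tip's end
- tip: the probe's sprung brass tip, 8 mm diameter, which yields up to 12 mm when pressed (0.75 N at first, 0.25 N more per mm); origin at its lower end, 110 mm below probe_grip when not pressed
- cup_mouth (a point): middle of the mouth of the fixed grey probe cup, an upright tube 68 mm high, outside 54 mm, bore 30 mm; parked, the probe stands in it with its flange on the rim and probe_grip 48 mm above this point
- store_knob (a joint): gauge's spring-return store knob, rad, 0 at rest, grows clockwise from above, stop at 1.1 (over 1.0 counts); spring 0.03 N m at rest to 0.14 N m at the stop; springs back when let go
- knob_grip (a point): point on the knob's axis at the height to grip: black bar 50 mm long along this point's x, 14 mm thick along y, from 65 to 99 mm above the bench (this point at 87 mm); it turns with the knob. It stands on the fixed cream gauge box, 140 by 120 mm, 55 mm high
- red_spot (a point): middle of the white 22 mm spot on top of the loose red block (42 mm along x, 60 mm along y, 14 mm high, 0.2 kg), at its upper face, 38 mm above the bench when it lies in the tray. None if the block is absent
- block_red: the red block as a whole, origin at the middle of its underside
- yellow_spot (a point): middle of the white 22 mm spot on top of the loose yellow block (42 mm along x, 60 mm along y, 14 mm high, 0.2 kg), at its upper face, 38 mm above the bench when it lies in the tray. None if the block is absent
- block_yellow: the yellow block as a whole, origin at the middle of its underside
- green_spot (a point): middle of the white 22 mm spot on top of the loose green block (42 mm along x, 60 mm along y, 14 mm high, 0.2 kg), at its upper face, 38 mm above the bench when it lies in the tray. None if the block is absent
- block_green: the green block as a whole, origin at the middle of its underside
- blue_spot (a point): middle of the white 22 mm spot on top of the loose blue block (42 mm along x, 60 mm along y, 14 mm high, 0.2 kg), at its upper face, 38 mm above the bench when it lies in the tray. None if the block is absent
- block_blue: the blue block as a whole, origin at the middle of its underside
- beaker: bystander: glass beaker, 76 mm wide, 90 mm high; not to be disturbed (30 mm at most)
- bottle: bystander: white bottle, 60 mm wide, 150 mm high; not to be disturbed (30 mm at most)
- dish: bystander: white dish, 84 mm wide, 22 mm high; not to be disturbed (30 mm at most)
Not all that is in view belongs to the job. There is more than one size of the part that bears probe_grip; the job needs the smallest.

How it is judged:
On the way, in this order (a step that is already met when the one before it is completed fails the run):
1. the key is seated over the flat head of the levelling screw (z of key_slot in the frame of screw_head between -0.006 and 0.006 m and horizontal distance between key_slot and screw_head below 0.012 m and angle between the x axis of key_slot and the x axis of screw_head, either way round below 0.25 rad), for 0.2 s.
2. the locknut is turned tight with the key still seated on the screw (all of step 1 and value of joint locknut above 1.3 rad and value of joint screw between -0.25 and 0.25 rad), for 0.2 s.
3. the probe tip is pressed on the white spot of the red block (within 11 mm of its middle) (contact force between tip and block_red above 0.3 N and horizontal distance between tip and red_spot below 0.011 m), for 0.1 s.
4. the probe tip is pressed on the white spot of the yellow block (within 11 mm of its middle) (contact force between tip and block_yellow above 0.3 N and horizontal distance between tip and yellow_spot below 0.011 m), for 0.1 s.
5. the probe tip is pressed on the white spot of the green block (within 11 mm of its middle) (contact force between tip and block_green above 0.3 N and horizontal distance between tip and green_spot below 0.011 m), for 0.1 s.
6. the probe tip is pressed on the white spot of the blue block (within 11 mm of its middle) (contact force between tip and block_blue above 0.3 N and horizontal distance between tip and blue_spot below 0.011 m), for 0.1 s.
7. the store knob is twisted to its stop (value of joint store_knob above 1 rad), for 0.1 s.
At the end, for the whole second after the job is handed in: Locknut tight (over 1.3 rad) with the screw within 0.25 rad of its start; key lying flat and at rest on the mat; probe upright in its cup, flange on the rim; store knob sprung back (under 0.1 rad); all blocks present lying in the tray (value of joint locknut above 1.3 rad and value of joint screw between -0.25 and 0.25 rad and x of key_grip in the frame of mat between -0.09 and 0.09 m and y of key_grip in the frame of mat between -0.045 and 0.045 m and height (world z) of key_grip below 0.046 m and angle between key_grip's own z axis and vertical below 0.15 rad and horizontal distance between probe_grip and cup_mouth below 0.02 m and height (world z) of probe_grip below 0.125 m and angle between probe_grip's own z axis and vertical below 0.2 rad and value of joint store_knob below 0.1 rad and horizontal distance between each of red_spot, yellow_spot, green_spot, blue_spot and tray_mid below 0.13 m and height (world z) of each of red_spot, yellow_spot, green_spot, blue_spot below 0.05 m); the robot touches nothing.
It fails at once if the levelling screw is turned by more than 0.3 rad (value of joint screw above 0.3 rad or value of joint screw below -0.3 rad).
It fails at once if a bystander (beaker, bottle, dish) is moved by more than 30 mm (distance of any of beaker, bottle, dish from where it was at the start of the episode above 0.03 m).
Of block_red, block_yellow, block_green, block_blue only 2 to 4 are there at a start; the rules pass over those that are not, and their reading is None.
At some moment in a run one of block_red, block_yellow, block_green, block_blue may be knocked a few centimetres aside while the robot is not near it.
It also fails if it takes over 208 s, if anything falls off the work surface, if the arm or the gripper's body presses on something with over 40 N, if the wrist force passes 120 N, or if a joint passes its speed limit or range.

## Working session

There is one attempt and no reset: what is moved stays moved. The work goes in short steps, Python scripts to look and compute and a shell command to move; the robot and the scene stay as the last step left them, time stands still between calls to the robot, and variables do not carry over. Pictures are saved under pics/ and viewed, about 12 in all and at most 16, crops included, and the job is handed in when it is done.

```bash
ls; mkdir -p pics; python3 - <<'E'
from cell import status,cams
import cv2,numpy as np
s=status.read_state();print(s['clock'],s['tool_pos'],s['tool_rot'],s['opening'])
for n in("scene","top"):
    f=cams.grab_frame(n);cv2.imwrite(f"pics/{n}0.png",f["color"][...,::-1])
    print(n,f["vertical_fov"],f["cx"],f["cy"],np.round(f["R"],3).tolist(),f["t"])
E
```

```text
pics
0.0 [ 0.22508637 -0.50158408  0.23058917] [[ 9.12358290e-01  4.09392285e-01 -5.54315386e-04]
 [ 4.09392659e-01 -9.12357531e-01  1.17737930e-03]
 [-2.37238132e-05 -1.30112442e-03 -9.99999153e-01]] 0.08519298207070554
scene 56.17392808803466 314.60881408508135 194.35611081222885 [[0.662, 0.749, -0.011], [0.57, -0.513, -0.642], [-0.487, 0.419, -0.766]] [-0.37721938 -0.28863451  1.32956782]
top 47.25821631789438 319.3102064076794 205.35162522914402 [[0.023, -1.0, 0.007], [-0.993, -0.023, -0.115], [0.115, -0.004, -0.993]] [-0.01705518  0.58661418  1.16922283]
```

View pics/top0.png

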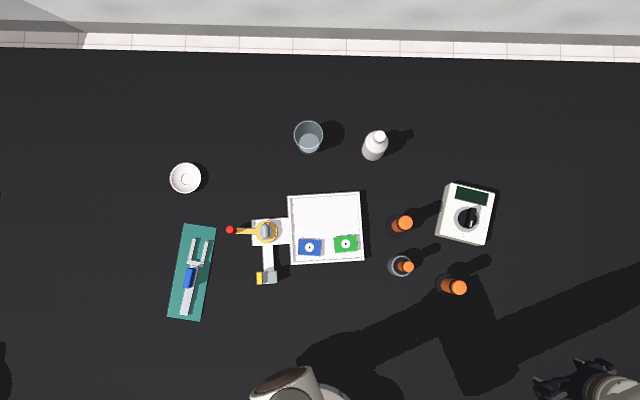

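View pics/scene0.png

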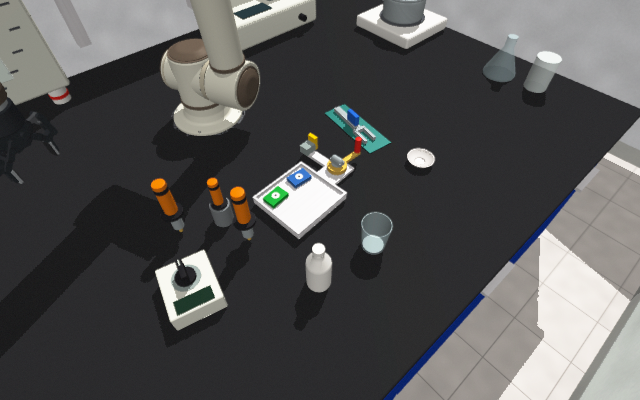

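Top view: up is +x and right is −y. 
- **Key:** on the mat at (190,278).
- **Screw:** (267,231), with the red handle at (230,230) and the yellow stop at (261,278).
- **Blocks:** only blue (310,247) and green (346,243).
- **Knob:** (468,217).
- **Probe look-alikes:** (402,223), (455,287), and the one in the cup at (404,266). The cup one looks smallest, to be confirmed in a crop.

```bash
cat > h.py <<'E'
from cell import status,cams
import cv2,numpy as np
def K(f):
    F=200/np.tan(np.radians(f["vertical_fov"]/2));return F
def ray(f,p):
    R=np.array(f["R"]);t=np.array(f["t"]);F=K(f)
    d=R.T@np.array([(p[0]-f["cx"])/F,(p[1]-f["cy"])/F,1]);return -R.T@t,d
def atz(f,p,z):
    o,d=ray(f,p);return o+d*(z-o[2])/d[2]
def proj(f,X):
    c=np.array(f["R"])@X+f["t"];F=K(f);return np.array([f["cx"]+F*c[0]/c[2],f["cy"]+F*c[1]/c[2]])
def tri(a,b):
    (o1,d1),(o2,d2)=a,b;A=np.stack([d1,-d2],1);s=np.linalg.lstsq(A,o2-o1,rcond=None)[0]
    p,q=o1+s[0]*d1,o2+s[1]*d2;return (p+q)/2,np.linalg.norm(p-q)
def tool(X,yaw_y=None):
    "shift in tool axes to put TCP at X"
    s=status.read_state();R=np.array(s['tool_rot']);return R.T@(np.array(X)-s['tool_pos'])
E
python3 - <<'E'
from h import *
Z=dict(tray_mid=.024,screw_head=.046,nut_handle=.068,key_grip=.04,key_slot=.004,mat=0,probe_grip=.116,cup_mouth=.068,knob_grip=.087,red_spot=.038,yellow_spot=.038,green_spot=.038,blue_spot=.038,block_green=.024,block_blue=.024,beaker=0,bottle=0,dish=0)
f={n:cams.grab_frame(n) for n in("scene","top")}
for k,z in Z.items():
    for n in f:
        print(k,n,[(round(r['conf'],2),np.round(r['point']).tolist(),np.round(atz(f[n],r['point'],z)[:2],3).tolist()) for r in cams.pinpoint(k,n)[:4] if r['conf']>.2])
c=f['scene']['color'][150:270,130:280];cv2.imwrite('pics/c1.png',cv2.resize(c,None,fx=5,fy=5,interpolation=2)[...,::-1])
E
```

```text
tray_mid scene [(0.86, [301.0, 194.0], [0.523, -0.009])]
tray_mid top [(0.81, [328.0, 227.0], [0.53, -0.026])]
screw_head scene [(0.87, [335.0, 161.0], [0.508, 0.137])]
screw_head top [(0.68, [264.0, 231.0], [0.515, 0.139]), (0.36, [198.0, 249.0], [0.466, 0.305])]
nut_handle scene [(0.24, [364.0, 135.0], [0.502, 0.261])]
nut_handle top [(0.62, [230.0, 227.0], [0.523, 0.222])]
key_grip scene [(0.71, [352.0, 115.0], [0.386, 0.331])]
key_grip top [(0.7, [312.0, 249.0], [0.473, 0.014]), (0.59, [194.0, 278.0], [0.39, 0.315])]
key_slot scene [(0.74, [366.0, 138.0], [0.469, 0.317]), (0.22, [351.0, 114.0], [0.348, 0.365])]
key_slot top [(0.9, [200.0, 249.0], [0.465, 0.312]), (0.74, [400.0, 269.0], [0.426, -0.223]), (0.48, [309.0, 248.0], [0.476, 0.022])]
mat scene [(0.61, [357.0, 129.0], [0.415, 0.329])]
mat top [(0.77, [195.0, 267.0], [0.417, 0.323])]
probe_grip scene [(0.9, [237.0, 208.0], [0.514, -0.199]), (0.82, [165.0, 198.0], [0.369, -0.315]), (0.76, [215.0, 191.0], [0.432, -0.211])]
probe_grip top [(0.96, [454.0, 287.0], [0.387, -0.33]), (0.85, [398.0, 222.0], [0.542, -0.197]), (0.7, 
[... 684 characters left out ...]
[0.474, 0.021]), (0.37, [222.0, 204.0], [0.417, -0.2])]
blue_spot top [(0.68, [311.0, 248.0], [0.475, 0.016]), (0.56, [402.0, 265.0], [0.435, -0.22])]
block_green scene []
block_green top [(0.79, [345.0, 243.0], [0.489, -0.074])]
block_blue scene [(0.51, [297.0, 180.0], [0.474, 0.017])]
block_blue top [(0.62, [311.0, 248.0], [0.476, 0.015])]
beaker scene [(0.68, [376.0, 244.0], [0.767, 0.037])]
beaker top [(0.93, [310.0, 146.0], [0.754, 0.026]), (0.21, [470.0, 218.0], [0.566, -0.412])]
bottle scene [(0.71, [319.0, 280.0], [0.744, -0.139])]
bottle top [(0.94, [373.0, 149.0], [0.751, -0.148])]
dish scene [(0.78, [416.0, 159.0], [0.638, 0.363])]
dish top [(0.86, [185.0, 177.0], [0.659, 0.364])]
```

View pics/c1.png

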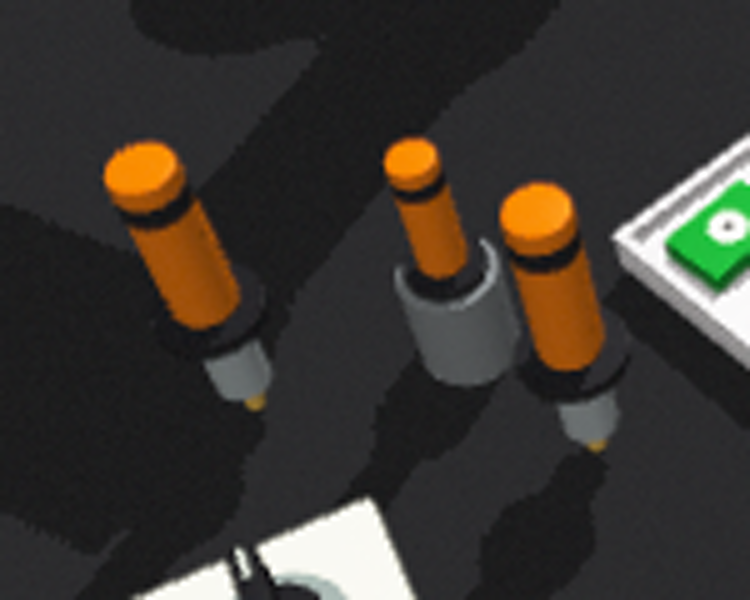

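Crop of the scene view: the probe in the cup (around pixel (215,191) in the scene) is clearly thinner than the two free-standing ones at (165,198) and (237,208), so I'll use the one in the cup. Only the green and blue blocks are present. I'm moving to the key now.

```bash
cat >> h.py <<'E'
from scipy.spatial.transform import Rotation as Ro
def go(X,yaw=None):
    "tool shift(m)+rotvec(deg) to TCP X pointing down, tool x at yaw deg (mod 180)"
    s=status.read_state();R=np.array(s['tool_rot']);cur=np.degrees(np.arctan2(R[1,0],R[0,0]))
    if yaw is None: yaw=cur
    yaw=cur+(yaw-cur+90)%180-90
    a=np.radians(yaw);c,q=np.cos(a),np.sin(a)
    T=np.array([[c,q,0],[q,-c,0],[0,0,-1]])
    sh=R.T@(np.array(X)-s['tool_pos']);rv=np.degrees(Ro.from_matrix(R.T@T).as_rotvec())
    print('shift',np.round(sh,4).tolist(),'rot',np.round(rv,2).tolist(),'rows',np.ceil(max(np.linalg.norm(sh)/.0417,np.linalg.norm(rv)/7.16)),'q6',round(s['q'][5],2),'cur',np.round(s['tool_pos'],4),round(cur,1),'F',np.round(s['wrist_force'],1),'op',round(s['opening'],4),'t',round(s['clock'],1))
E
python3 -m handwheel '[[[0.243,-0.329,-0.02],[0,0,0],100],[[0.243,-0.329,-0.02],[0,0,0],100],[[0.243,-0.329,-0.02],[0,0,0],100],[[0.243,-0.329,-0.02],[0,0,0],100],[[0.243,-0.329,-0.02],[0,0,0],100],[[0.243,-0.329,-0.02],[0,0,0],100],[[0.243,-0.329,-0.02],[0,0,0],100],[[0.243,-0.329,-0.02],[0,0,0],100],[[0.243,-0.329,-0.02],[0,0,0],100],[[0.243,-0.329,-0.02],[0,0,0],100],[[0.243,-0.329,-0.02],[0,0,0],100],[[0.243,-0.329,-0.02],[0,0,0],100]]'
python3 -c "
from h import *
go([.39,.30,.25],-8)"
```

```text
clock: 3.0
tool_pos: [0.3126, -0.1005, 0.2517]
tool_rot: [[0.91, 0.414, 0.001], [0.414, -0.91, -0.0], [0.001, 0.001, -1.0]]
wrist_force: [-0.2, 0.2, 0.9]
opening: 0.0851
shift [0.2364, -0.3324, 0.0016] rot [0.03, -0.06, 32.48] rows 10.0 q6 2.4 cur [ 0.3126 -0.1005  0.2517] 24.5 F [-0.2  0.2  0.9] op 0.0851 t 3.0
```

```bash
sed -i 's/def go(X,yaw=None):/def go(X,yaw=None,full=0):/; s/    yaw=cur+(yaw-cur+90)%180-90/    yaw=cur+((yaw-cur+180)%360-180 if full else (yaw-cur+90)%180-90)/' h.py
R='x'
python3 -m handwheel '[[[0.23,-0.33,0],[0,0,-80],100],[[0.23,-0.33,0],[0,0,-80],100],[[0.23,-0.33,0],[0,0,-80],100],[[0.23,-0.33,0],[0,0,-80],100],[[0.23,-0.33,0],[0,0,-80],100],[[0.23,-0.33,0],[0,0,-80],100],[[0.23,-0.33,0],[0,0,-80],100],[[0.23,-0.33,0],[0,0,-80],100],[[0.23,-0.33,0],[0,0,-80],100],[[0.23,-0.33,0],[0,0,-80],100],[[0.23,-0.33,0],[0,0,-80],100],[[0.23,-0.33,0],[0,0,-80],100]]'
python3 -c "
from h import *
go([.36,.30,.25],172,1)"
```

```text
clock: 4.0
tool_pos: [0.3879, 0.2932, 0.2501]
tool_rot: [[-0.25, 0.968, -0.002], [0.968, 0.25, -0.001], [-0.001, -0.002, -1.0]]
wrist_force: [-0.3, -0.9, 0.5]
opening: 0.0854
shift [0.0136, -0.0253, 0.0002] rot [-0.13, -0.01, -67.5] rows 10.0 q6 1.96 cur [0.3879 0.2932 0.2501] 104.5 F [-0.3 -0.9  0.5] op 0.0854 t 4.0
```

```bash

python3 -m handwheel '[[[0,0,0],[0,0,-67],100],[[0,0,0],[0,0,-67],100],[[0,0,0],[0,0,-67],100],[[0,0,0],[0,0,-67],100],[[0,0,0],[0,0,-67],100],[[0,0,0],[0,0,-67],100],[[0,0,0],[0,0,-67],100],[[0,0,0],[0,0,-67],100],[[0,0,0],[0,0,-67],100],[[0,0,0],[0,0,-67],100]]'
python3 - <<'E'
from h import *
f=cams.grab_frame("wrist");cv2.imwrite("pics/w1.png",f["color"][...,::-1])
for k,z in dict(key_grip=.04,key_slot=.004,mat=0,screw_head=.046).items():
    print(k,[(round(r['conf'],2),np.round(r['point']).tolist(),np.round(atz(f,r['point'],z)[:2],4).tolist()) for r in cams.pinpoint(k,"wrist")[:3]])
C=-np.array(f['R']).T@f['t'];print(C)
go([.36,.30,.25],172,1)
E
```

```text
clock: 4.83
tool_pos: [0.3878, 0.2912, 0.2515]
tool_rot: [[-0.988, 0.153, 0.0], [0.153, 0.988, -0.0], [-0.0, -0.0, -1.0]]
wrist_force: [-0.3, -0.0, -0.5]
opening: 0.0854
key_grip [(0.79, [355.0, 165.0], [0.3903, 0.3284])]
key_slot [(0.69, [348.0, 218.0], [0.4598, 0.3155])]
mat [(0.62, [359.0, 173.0], [0.409, 0.3353])]
screw_head []
[0.31310492 0.30365566 0.39379469]
shift [0.0283, 0.0034, 0.0014] rot [0.0, 0.01, -1.11] rows 1.0 q6 0.81 cur [0.3874 0.2922 0.2514] 170.9 F [ 0.5 -0.3  0.6] op 0.0855 t 5.1
```

View pics/w1.png

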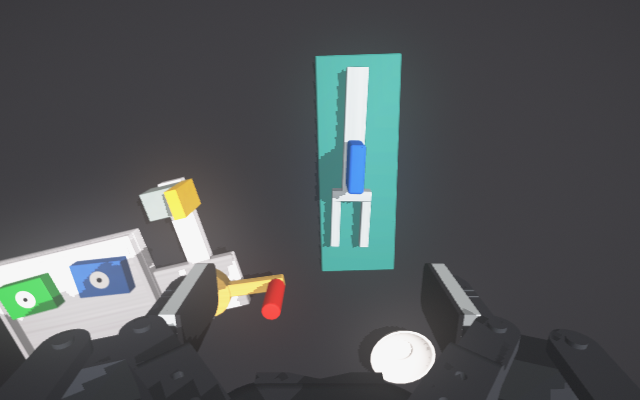

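Wrist view: the key lies on the mat with its arm end at (358,68), the fork tips at (335,246)/(364,246) and the blue fin from (355,142) to (355,192). Next I compute the key axis.

```bash
python3 - <<'E'
from h import *
f=cams.grab_frame("wrist")
P=lambda p,z:atz(f,p,z)[:2]
e=P((358,67),.018);t=P((350,246.5),.018);print('end',e,'tip',t,np.linalg.norm(e-t),'yaw',np.degrees(np.arctan2(*(e-t)[::-1])))
print('mat',[P(p,.004).round(3).tolist() for p in((316,57),(401,54),(394,269),(323,270))])
# fin top mask
hsv=cv2.cvtColor(f['color'],cv2.COLOR_RGB2HSV)
m=(hsv[...,0]>100)&(hsv[...,0]<125)&(hsv[...,1]>150);m[:,:320]=0;m[:,400:]=0
ys,xs=np.nonzero(m);print(xs.min(),xs.max(),ys.min(),ys.max(),len(xs))
r=cams.silhouettes('key_grip','wrist')[0];ys,xs=np.nonzero(r['mask']);print(r['conf'],xs.min(),xs.max(),ys.min(),ys.max())
c=cv2.resize(f['color'][40:290,300:420],None,fx=4.6,fy=2.3)[...,::-1];c=cv2.resize(f['color'][40:280,300:420],None,fx=2.5,fy=2.5)[...,::-1];cv2.imwrite('pics/w2.png',c)
u=(e-t)/np.linalg.norm(e-t)
print('grip est from tip',t+u*100/1000,'slot',t+u*.028)
E
```

```text
end [0.29580907 0.34695594] tip [0.48949681 0.31293559] 0.19665280777643254 yaw 170.03788030040872
mat [[0.279, 0.307], [0.29, 0.394], [0.535, 0.363], [0.522, 0.276]]
347 364 142 193 834
0.61 330 370 67 247
grip est from tip [0.39100458 0.33023529] slot [0.46191899 0.3177795 ]
```

```bash
python3 -c "
from h import *
go([.3908,.3296,.025],170,1)"
```

```text
shift [0.0022, 0.0371, 0.2263] rot [0.0, 0.0, 1.0] rows 6.0 q6 0.8 cur [0.3872 0.2926 0.2513] 171.0 F [ 0.  -0.3  0.4] op 0.0855 t 5.2
```

```bash

python3 -m handwheel '[[[0.002,0.037,0.1],[0,0,1],70],[[0.002,0.037,0.1],[0,0,1],70],[[0.002,0.037,0.1],[0,0,1],70],[[0.002,0.037,0.16],[0,0,1],70],[[0.002,0.037,0.19],[0,0,1],70],[[0.002,0.037,0.21],[0,0,1],70],[[0.002,0.037,0.226],[0,0,1],70],[[0.002,0.037,0.226],[0,0,1],70],[[0.002,0.037,0.226],[0,0,1],70],[[0.002,0.037,0.226],[0,0,1],70]]' 60
python3 -m handwheel '[[[0,0,0],[0,0,0],0],[[0,0,0],[0,0,0],0],[[0,0,0],[0,0,0],0],[[0,0,0],[0,0,0],0],[[0,0,0],[0,0,0],0],[[0,0,0],[0,0,0],0],[[0,0,0],[0,0,0],0],[[0,0,0],[0,0,0],0],[[0,0,0],[0,0,0],0],[[0,0,0],[0,0,0],0],[[0,0,0],[0,0,0],0],[[0,0,0],[0,0,0],0]]' 60
python3 - <<'E'
from h import *
f=cams.grab_frame("wrist");cv2.imwrite("pics/w3.png",f["color"][...,::-1]);go([.39,.33,.025])
E
```

```text
clock: 6.02
tool_pos: [0.3913, 0.3305, 0.0269]
tool_rot: [[-0.985, 0.171, 0.001], [0.171, 0.985, 0.001], [-0.001, 0.001, -1.0]]
wrist_force: [0.6, 0.0, -0.0]
opening: 0.0594
clock: 7.02
tool_pos: [0.3911, 0.3303, 0.0263]
tool_rot: [[-0.985, 0.171, 0.001], [0.171, 0.985, 0.001], [-0.001, 0.001, -1.0]]
wrist_force: [-0.8, -1.7, 6.1]
opening: 0.015
shift [0.001, -0.0005, 0.0013] rot [0.06, 0.06, 0.0] rows 1.0 q6 0.87 cur [0.3911 0.3303 0.0263] 170.2 F [-0.4 -0.9  6.9] op 0.0151 t 7.1
```

View pics/w3.png

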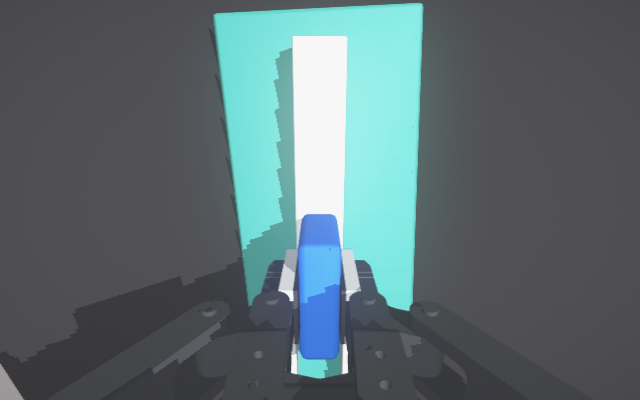

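The fin is gripped (15 mm opening) and the arm is central in view. I'll lift and shift so the wrist camera looks at the screw past the key.

```bash
python3 - <<'E'
from h import *
f=cams.grab_frame("wrist")
print('end from cam',atz(f,(320,37.5),.018)[:2],'arm mid dir',atz(f,(320,210),.018)[:2])
s=status.read_state();R=np.array(s['tool_rot']);print('predicted end',(np.array(s['tool_pos'])+R[:,0]*.098)[:2])
go([.57,.25,.2],184,1)
E
python3 -m handwheel '[[[0,0,-0.17],[0,0,0],0],[[0,0,-0.17],[0,0,0],0],[[0,0,-0.17],[0,0,0],0],[[0,0,-0.17],[0,0,0],0],[[0,0,-0.17],[0,0,0],0],[[0,0,-0.17],[0,0,0],0],[[-0.19,-0.05,-0.17],[0,0,-14],0],[[-0.19,-0.05,-0.17],[0,0,-14],0],[[-0.19,-0.05,-0.17],[0,0,-14],0],[[-0.19,-0.05,-0.17],[0,0,-14],0],[[-0.19,-0.05,-0.17],[0,0,-14],0],[[-0.19,-0.05,-0.17],[0,0,-14],0]]'
python3 - <<'E'
from h import *
f=cams.grab_frame("wrist");cv2.imwrite("pics/w4.png",f["color"][...,::-1]);go([.57,.25,.2],184,1)
for k,z in dict(screw_head=.046,tray_mid=.024,nut_handle=.068,green_spot=.038,blue_spot=.038).items():
    print(k,[(round(r['conf'],2),np.round(r['point']).tolist(),np.round(atz(f,r['point'],z)[:2],4).tolist()) for r in cams.pinpoint(k,"wrist")[:3]])
E
```

```text
end from cam [0.296748   0.34775007] arm mid dir [0.367272   0.33555512]
predicted end [0.29450927 0.34700227]
shift [-0.1902, -0.0483, -0.1736] rot [0.05, 0.07, -13.84] rows 7.0 q6 0.87 cur [0.3911 0.3303 0.0262] 170.2 F [-0.4 -0.7  6.4] op 0.0157 t 7.1
clock: 8.12
tool_pos: [0.5731, 0.2449, 0.1907]
tool_rot: [[-0.998, -0.069, -0.003], [-0.069, 0.998, -0.003], [0.003, -0.003, -1.0]]
wrist_force: [0.3, 0.3, -2.4]
opening: 0.0151
shift [0.0006, 0.0039, -0.0088] rot [-0.11, -0.27, -0.03] rows 1.0 q6 0.34 cur [0.5709 0.2461 0.1912] -176.0 F [-0.7  0.2 -2.2] op 0.0151 t 8.2
screw_head [(0.95, [188.0, 106.0], [0.5153, 0.1368])]
tray_mid [(0.72, [18.0, 108.0], [0.5281, -0.0167])]
nut_handle [(0.98, [294.0, 117.0], [0.5163, 0.2225])]
green_spot []
blue_spot [(0.83, [41.0, 46.0], [0.4783, 0.0213]), (0.44, [422.0, 256.0], [0.6357, 0.3451])]
```

View pics/w4.png

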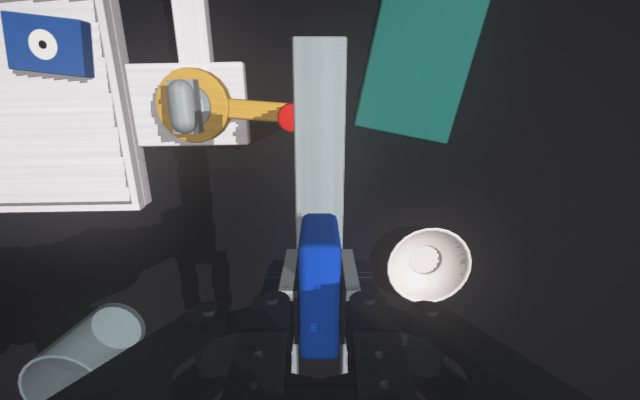

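```bash
cat > ov.py <<'E'
from h import *
def overlay(f,x,y,yawd,box,name,fx=5):
    a=np.radians(yawd);u=np.array([np.cos(a),np.sin(a)]);v=np.array([-u[1],u[0]]);c=np.array([x,y])
    r0,r1,c0,c1=box;im=cv2.resize(f['color'][r0:r1,c0:c1],None,fx=fx,fy=fx,interpolation=cv2.INTER_CUBIC)[...,::-1].copy()
    def pl(pts,z,col):
        q=np.array([(proj(f,np.array([*(c+p[0]*u+p[1]*v),z]))-[c0,r0]+.5)*fx for p in pts]).astype(int);cv2.polylines(im,[q],True,col,1)
    h=[(.02,.01),(-.02,.01),(-.02,-.01),(.02,-.01)]
    pl(h,.046,(0,0,255));pl(h,.066,(0,255,0))
    # tray outline: rim top z .034 outer 180x190 , mid 155 below
    m=[(sx*.09,-.155+sy*.095) for sx,sy in((1,1),(-1,1),(-1,-1),(1,-1))];pl(m,.034,(255,0,255))
    # rest/stop face line
    pl([(-.098,.014),(-.138,.014)],.066,(255,255,0))
    cv2.imwrite(name,im)
E
python3 - <<'E'
from ov import *
f=cams.grab_frame("wrist");np.save('pics/w4.npy',f,allow_pickle=True)
overlay(f,.514,.137,4.7,(0,110,90,260),'pics/o1.png',5) if 0 else overlay(f,.5145,.137,4.7,(0,160,80,260),'pics/o1.png',4.4)
E
```

```text
(no output)
```

View pics/o1.png

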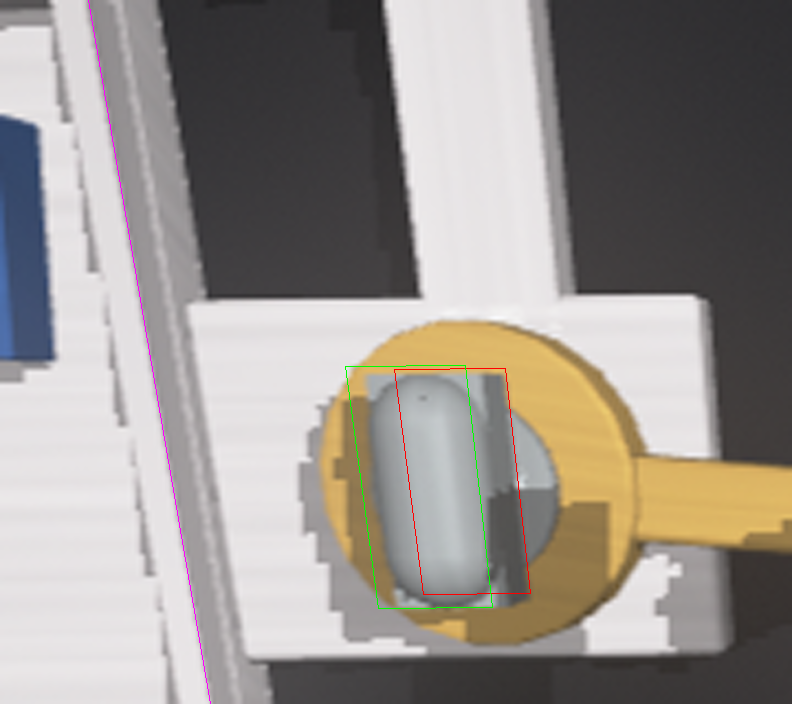

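Crop: the steel head spans about (163–196, 85–137) in the full image, and my model overlay matches the tray rim and head to within 2–3 mm. I'll get a more direct, closer view before fitting.

```bash

python3 -m handwheel '[[[0.075,-0.055,0.04],[0,0,0],0],[[0.075,-0.055,0.04],[0,0,0],0],[[0.075,-0.055,0.04],[0,0,0],0],[[0.075,-0.055,0.04],[0,0,0],0],[[0.075,-0.055,0.04],[0,0,0],0],[[0.075,-0.055,0.04],[0,0,0],0]]'
python3 - <<'E'
from ov import *
f=cams.grab_frame("wrist")
print(cams.pinpoint('screw_head','wrist')[:1],[atz(f,r['point'],.046).round(4) for r in cams.pinpoint('screw_head','wrist')[:1]])
go([.5,.19,.15])
p=proj(f,np.array([.5145,.137,.046])).astype(int);print(p)
r0=max(0,p[1]-70);c0=max(0,p[0]-90)
overlay(f,.5145,.137,4.7,(r0,r0+150,c0,c0+190),'pics/o2.png',4)
print(r0,c0)
E
```

```text
clock: 8.97
tool_pos: [0.4988, 0.1887, 0.1563]
tool_rot: [[-0.997, -0.073, 0.002], [-0.073, 0.997, 0.001], [-0.002, 0.001, -1.0]]
wrist_force: [0.9, 0.9, -1.7]
opening: 0.0152
[{'point': [250.0, 213.9], 'conf': 0.63}] [array([0.5165, 0.1377, 0.046 ])]
shift [-0.001, 0.0012, 0.0059] rot [0.02, 0.06, 0.0] rows 1.0 q6 0.29 cur [0.4991 0.1887 0.1559] -175.8 F [-0.5  0.2 -2.8] op 0.0151 t 9.1
[249 211]
141 159
```

View pics/o2.png

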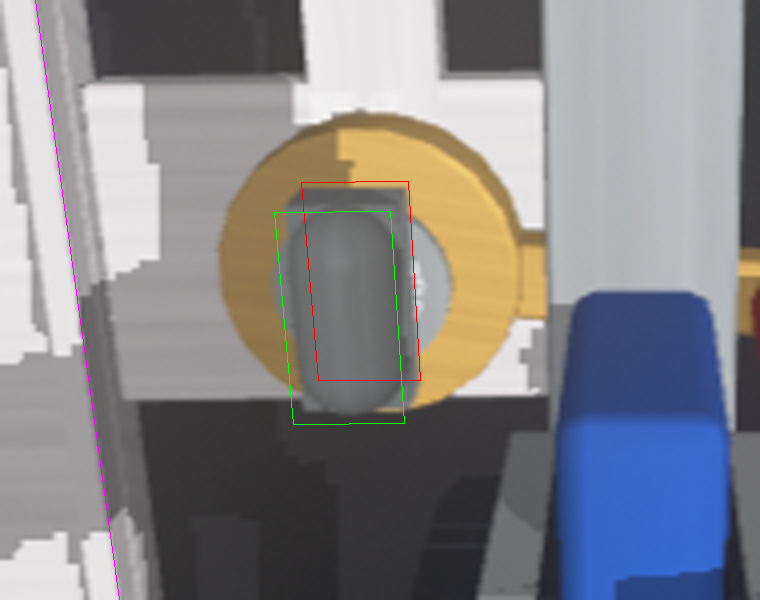

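The overlay fits within about 1 mm: screw at (0.5155, 0.1368), yaw 4.7°.

```bash

python3 -m handwheel '[[[0.06,-0.053,0],[0,0,-0.6],0],[[0.06,-0.053,0],[0,0,-0.6],0],[[0.06,-0.053,0],[0,0,-0.6],0],[[0.06,-0.053,0.04],[0,0,-0.6],0],[[0.06,-0.053,0.04],[0,0,-0.6],0],[[0.06,-0.053,0.04],[0,0,-0.6],0],[[0.06,-0.053,0.04],[0,0,-0.6],0]]'
python3 -c "
from h import *
go([.4437,.1309,.105],184.7,1)
f=cams.grab_frame('scene')
c=f['color'][110:200,280:400];cv2.imwrite('pics/s1.png',cv2.resize(c,None,fx=6,fy=6,interpolation=2)[...,::-1])"
```

```text
clock: 9.7
tool_pos: [0.4431, 0.1311, 0.1166]
tool_rot: [[-0.997, -0.083, 0.001], [-0.083, 0.997, 0.0], [-0.001, 0.0, -1.0]]
wrist_force: [-0.2, -0.4, -1.6]
opening: 0.015
shift [-0.0005, -0.0003, 0.0116] rot [0.01, 0.04, 0.09] rows 1.0 q6 0.2 cur [0.4431 0.1311 0.1166] -175.2 F [-0.2 -0.4 -1.6] op 0.015 t 9.7
```

View pics/s1.png

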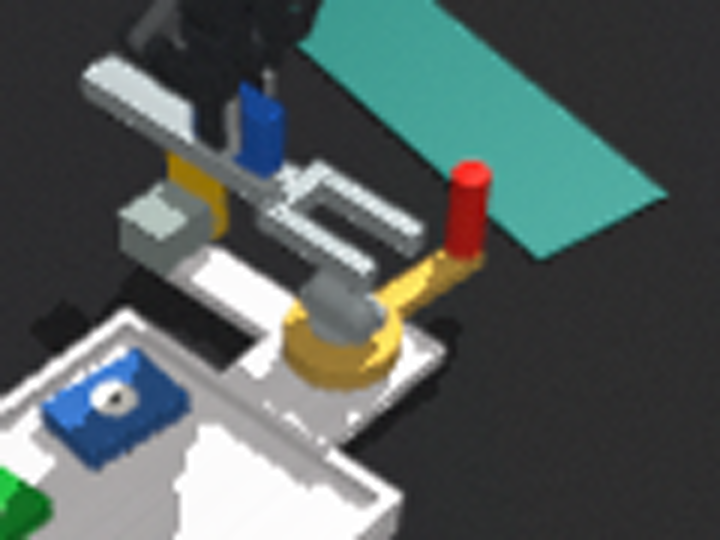

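The key hangs level above the head with the fork aligned. Descending in steps while checking force.

```bash

python3 -m handwheel '[[[-0.0005,0,0.015],[0,0,0],0],[[-0.0005,0,0.025],[0,0,0],0],[[-0.0005,0,0.03],[0,0,0],0],[[-0.0005,0,0.034],[0,0,0],0],[[-0.0005,0,0.034],[0,0,0],0],[[-0.0005,0,0.034],[0,0,0],0]]'
python3 -c "
from h import *
go([.4437,.1309,.0685],184.7,1)"
```

```text
clock: 10.25
tool_pos: [0.4431, 0.1308, 0.0816]
tool_rot: [[-0.997, -0.083, 0.0], [-0.083, 0.997, 0.0], [-0.0, 0.0, -1.0]]
wrist_force: [0.8, 0.3, -2.6]
opening: 0.0151
shift [-0.0006, 0.0, 0.0131] rot [0.0, 0.01, 0.07] rows 1.0 q6 0.2 cur [0.4431 0.1308 0.0816] -175.2 F [ 0.8  0.3 -2.6] op 0.0151 t 10.2
```

No contact so the head is inside the slot. Continuing down.

```bash

python3 -m handwheel '[[[0,0,0.004],[0,0,0],0],[[0,0,0.008],[0,0,0],0],[[0,0,0.011],[0,0,0],0],[[0,0,0.0135],[0,0,0],0],[[0,0,0.0135],[0,0,0],0],[[0,0,0.0135],[0,0,0],0]]'
python3 -c "
from h import *
go([.4437,.1309,.0685],184.7,1)
f=cams.grab_frame('scene')
c=f['color'][110:200,280:400];cv2.imwrite('pics/s2.png',cv2.resize(c,None,fx=6,fy=6,interpolation=2)[...,::-1])"
```

```text
clock: 10.75
tool_pos: [0.4429, 0.1308, 0.0682]
tool_rot: [[-0.997, -0.083, 0.0], [-0.083, 0.997, 0.0], [-0.0, 0.0, -1.0]]
wrist_force: [-2.7, -1.1, 3.7]
opening: 0.0149
shift [-0.0008, 0.0001, -0.0003] rot [0.0, 0.02, 0.07] rows 1.0 q6 0.2 cur [0.4429 0.1308 0.0682] -175.2 F [-2.7 -1.1  3.7] op 0.0149 t 10.8
```

View pics/s2.png

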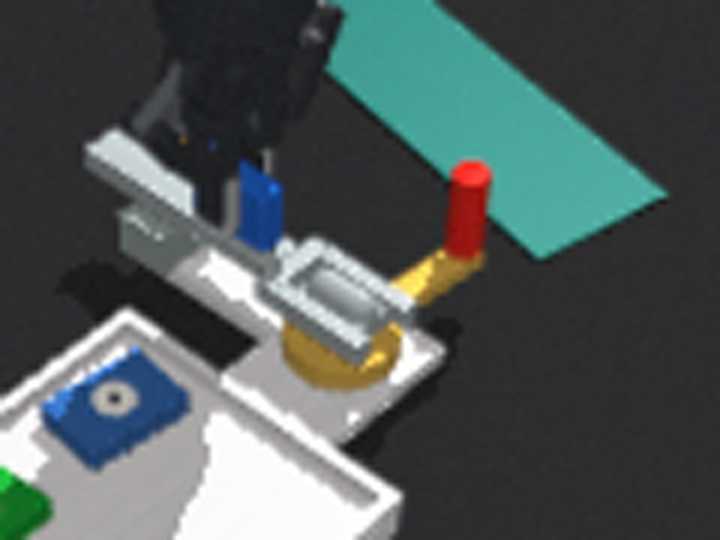

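Seated: the slot surrounds the head and the arm lies on the rest. Releasing, rising, and turning to the nut handle.

```bash

python3 -m handwheel '[[[0,0,0],[0,0,0],100],[[0,0,0],[0,0,0],100],[[0,0,0],[0,0,0],100],[[0,0,0],[0,0,0],100],[[0,0,0],[0,0,0],100],[[0,0,0],[0,0,0],100],[[0,0,-0.04],[0,0,0],100],[[0,0,-0.08],[0,0,0],100],[[0,0,-0.12],[0,0,0],100],[[0,0,-0.12],[0,0,0],100]]'
python3 -m handwheel '[[[-0.08,0.085,0],[0,0,-85],70],[[-0.08,0.085,0],[0,0,-85],70],[[-0.08,0.085,0],[0,0,-85],70],[[-0.08,0.085,0],[0,0,-85],70],[[-0.08,0.085,0],[0,0,-85],70],[[-0.08,0.085,0],[0,0,-85],70],[[-0.08,0.085,0],[0,0,-85],70],[[-0.08,0.085,0],[0,0,-85],70],[[-0.08,0.085,0],[0,0,-85],70],[[-0.08,0.085,0],[0,0,-85],70],[[-0.08,0.085,0],[0,0,-85],70],[[-0.08,0.085,0],[0,0,-85],70]]'
python3 - <<'E'
from ov import *
go([.516,.2225,.19],269.5,1)
f=cams.grab_frame("wrist");cv2.imwrite("pics/w5.png",f["color"][...,::-1])
for k,z in dict(nut_handle=.068,screw_head=.046,key_grip=.082,key_slot=.046).items():
    print(k,[(round(r['conf'],2),np.round(r['point']).tolist(),np.round(atz(f,r['point'],z)[:2],4).tolist()) for r in cams.pinpoint(k,"wrist")[:3]])
E
```

```text
clock: 11.63
tool_pos: [0.4452, 0.1314, 0.1954]
tool_rot: [[-0.996, -0.083, 0.009], [-0.083, 0.997, 0.003], [-0.01, 0.002, -1.0]]
wrist_force: [1.5, 0.5, 0.4]
opening: 0.0853
clock: 12.63
tool_pos: [0.5157, 0.2222, 0.1876]
tool_rot: [[0.002, -1.0, -0.0], [-1.0, -0.002, -0.0], [0.0, 0.0, -1.0]]
wrist_force: [0.4, -0.8, -1.6]
opening: 0.0595
shift [-0.0003, -0.0003, -0.0024] rot [0.01, -0.0, 0.63] rows 1.0 q6 -1.17 cur [0.5157 0.2222 0.1876] -89.9 F [ 0.4 -0.8 -1.6] op 0.0595 t 12.6
nut_handle [(0.98, [316.0, 191.0], [0.5183, 0.2208])]
screw_head [(0.81, [321.0, 81.0], [0.5144, 0.1391])]
key_grip []
key_slot []
```

View pics/w5.png

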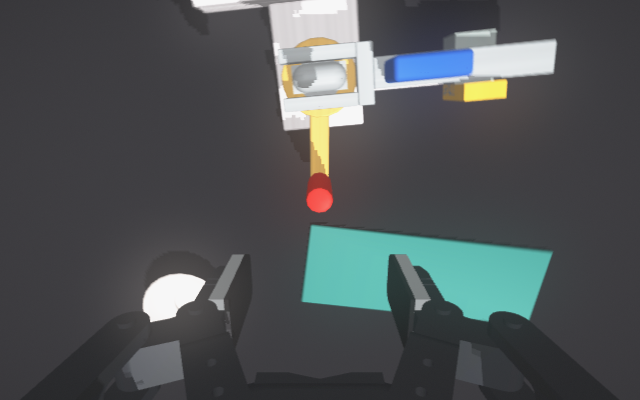

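The key is seated and its arm lies beside the yellow stop. The handle at (319,195) is straight under the gripper. Descending and gripping.

```bash

python3 -m handwheel '[[[0,-0.001,0.04],[0,0,1],70],[[0,-0.001,0.08],[0,0,1],70],[[0,-0.001,0.11],[0,0,1],70],[[0,-0.001,0.13],[0,0,1],70],[[0,-0.001,0.139],[0,0,1],70],[[0,-0.001,0.139],[0,0,1],70],[[0,-0.001,0.139],[0,0,1],15],[[0,-0.001,0.139],[0,0,1],15],[[0,-0.001,0.139],[0,0,1],15],[[0,-0.001,0.139],[0,0,1],15],[[0,-0.001,0.139],[0,0,1],15],[[0,-0.001,0.139],[0,0,1],15]]' 25
python3 - <<'E'
from ov import *
go([.517,.222,.048])
s=status.read_state();X=s['tool_pos'][:2];c=np.array([.5153,.137]);d=X-c
print(np.linalg.norm(d),np.degrees(np.arctan2(d[1],d[0])))
E
```

```text
clock: 13.88
tool_pos: [0.5175, 0.2227, 0.0504]
tool_rot: [[-0.022, -1.0, 0.002], [-1.0, 0.022, 0.001], [-0.001, -0.002, -1.0]]
wrist_force: [-0.6, 1.4, 6.9]
opening: 0.0193
shift [0.0007, 0.0005, 0.0024] rot [-0.14, 0.08, -0.0] rows 1.0 q6 -1.14 cur [0.5175 0.2227 0.0504] -91.2 F [-0.6  1.4  6.9] op 0.0193 t 13.9
0.08568098424241859 88.50888190270268
```

```bash

python3 -m handwheel '[[[0.0002,-0.006,0],[0,0,4],15],[[0.0008,-0.0119,0],[0,0,8],15],[[0.0019,-0.0178,0],[0,0,12],15],[[0.0033,-0.0236,0],[0,0,16],15],[[0.0052,-0.0293,0],[0,0,20],15],[[0.0074,-0.0349,0],[0,0,24],15],[[0.01,-0.0402,0],[0,0,28],15],[[0.013,-0.0454,0],[0,0,32],15],[[0.0164,-0.0504,0],[0,0,36],15],[[0.0164,-0.0504,0],[0,0,36],15],[[0.0164,-0.0504,0],[0,0,36],15]]'
python3 - <<'E'
from ov import *
go([.517,.222,.048])
s=status.read_state();X=s['tool_pos'][:2];c=np.array([.5153,.137]);d=X-c
print(np.linalg.norm(d),np.degrees(np.arctan2(d[1],d[0])),s['moment'])
f=cams.grab_frame('scene')
c=f['color'][90:210,270:410];cv2.imwrite('pics/s3.png',cv2.resize(c,None,fx=5,fy=5,interpolation=2)[...,::-1])
for k,z in dict(key_slot=.046,key_grip=.082).items():
  for n in('scene',):
    print(k,[(round(r['conf'],2),np.round(atz(f,r['point'],z)[:2],4).tolist()) for r in cams.pinpoint(k,n)[:3]])
E
```

```text
clock: 14.8
tool_pos: [0.5679, 0.2049, 0.0505]
tool_rot: [[-0.606, -0.796, 0.003], [-0.796, 0.606, 0.001], [-0.003, -0.002, -1.0]]
wrist_force: [1.3, 0.9, 5.9]
opening: 0.0194
shift [0.0173, 0.0509, 0.0024] rot [-0.09, 0.15, -0.0] rows 2.0 q6 -0.57 cur [0.5679 0.2049 0.0505] -127.3 F [1.3 0.9 5.9] op 0.0194 t 14.8
0.085935144940708 52.23141710798726 [ 0.07786689 -0.01535706 -0.05908626]
key_slot [(0.79, [0.5119, 0.1407])]
key_grip [(0.66, [0.4376, 0.1231])]
```

View pics/s3.png

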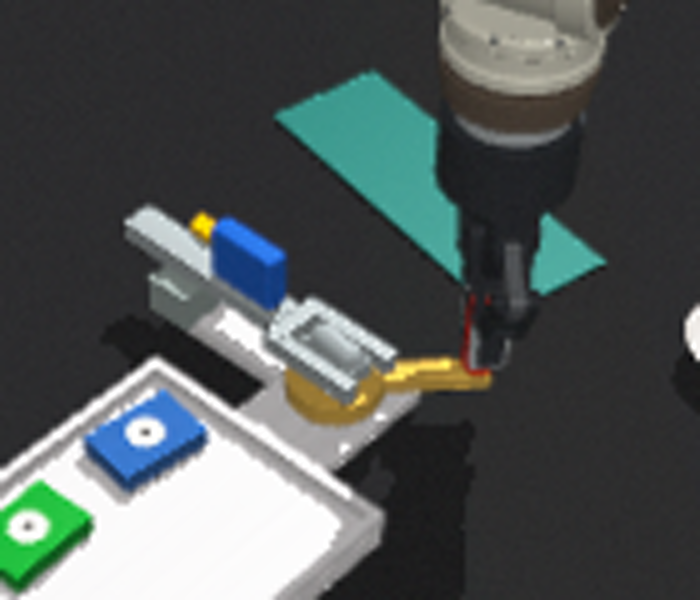

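The key is still seated with the nut handle about halfway. Continuing the arc.

```bash

python3 -m handwheel '[[[0.0002,-0.006,0],[0,0,4],15],[[0.0008,-0.0119,0],[0,0,8],15],[[0.0019,-0.0178,0],[0,0,12],15],[[0.0033,-0.0236,0],[0,0,16],15],[[0.0052,-0.0293,0],[0,0,20],15],[[0.0074,-0.0349,0],[0,0,24],15],[[0.0087,-0.0376,0],[0,0,26],15],[[0.01,-0.0402,0],[0,0,28],15],[[0.0115,-0.0429,0],[0,0,30],15],[[0.0115,-0.0429,0],[0,0,30],15]]'
python3 - <<'E'
from ov import *
go([.517,.222,.048])
s=status.read_state();X=s['tool_pos'][:2];c=np.array([.5153,.137]);d=X-c
print(np.linalg.norm(d),np.degrees(np.arctan2(d[1],d[0])),s['moment'])
E
```

```text
clock: 15.78
tool_pos: [0.5952, 0.1697, 0.0505]
tool_rot: [[-0.923, -0.385, 0.003], [-0.385, 0.923, 0.001], [-0.003, -0.0, -1.0]]
wrist_force: [1.1, 1.2, 6.0]
opening: 0.0196
shift [0.052, 0.0784, 0.0023] rot [-0.01, 0.19, -0.0] rows 3.0 q6 -0.12 cur [0.5952 0.1697 0.0505] -157.4 F [1.1 1.2 6. ] op 0.0196 t 15.8
0.0863063301135228 22.24417489570313 [ 0.11993977 -0.14455308  0.03446438]
```

```bash

python3 -m handwheel '[[[0.0001,-0.003,0],[0,0,2],15],[[0.0002,-0.006,0],[0,0,4],15],[[0.0005,-0.009,0],[0,0,6],15],[[0.0005,-0.009,0],[0,0,6],15],[[0.0005,-0.009,0],[0,0,6],15]]'
python3 - <<'E'
from ov import *
go([.517,.222,.048])
s=status.read_state();X=s['tool_pos'][:2];c=np.array([.5153,.137]);d=X-c
print(np.linalg.norm(d),np.degrees(np.arctan2(d[1],d[0])),s['moment'])
E
```

```text
clock: 16.2
tool_pos: [0.5982, 0.1613, 0.0505]
tool_rot: [[-0.958, -0.288, 0.003], [-0.288, 0.958, 0.001], [-0.003, -0.0, -1.0]]
wrist_force: [2.5, 0.6, 6.3]
opening: 0.0197
shift [0.0603, 0.0816, 0.0023] rot [-0.01, 0.2, -0.0] rows 3.0 q6 -0.03 cur [0.5982 0.1613 0.0505] -163.3 F [2.5 0.6 6.3] op 0.0197 t 16.2
0.08637910397124095 16.307475386531834 [ 0.09678919 -0.22968149  0.05665278]
```

```bash

python3 -m handwheel '[[[0.0001,-0.003,0],[0,0,2],15],[[0.0001,-0.0045,0],[0,0,3],15],[[0.0002,-0.006,0],[0,0,4],15],[[0.0002,-0.006,0],[0,0,4],15]]'
python3 - <<'E'
from ov import *
go([.517,.222,.048])
s=status.read_state();X=s['tool_pos'][:2];c=np.array([.5153,.137]);d=X-c
print(np.linalg.norm(d),np.degrees(np.arctan2(d[1],d[0])),s['moment'])
f=cams.grab_frame('scene')
c=f['color'][90:210,270:410];cv2.imwrite('pics/s4.png',cv2.resize(c,None,fx=5,fy=5,interpolation=2)[...,::-1])
E
```

```text
clock: 16.53
tool_pos: [0.5997, 0.1555, 0.0505]
tool_rot: [[-0.976, -0.22, 0.003], [-0.22, 0.976, 0.001], [-0.003, 0.0, -1.0]]
wrist_force: [1.6, 1.3, 5.5]
opening: 0.0186
shift [0.0661, 0.083, 0.0023] rot [0.02, 0.2, 0.0] rows 3.0 q6 0.03 cur [0.5997 0.1555 0.0505] -167.3 F [1.6 1.3 5.5] op 0.0186 t 16.5
0.08644104221105854 12.388872257569268 [ 0.13519601 -0.23352847  0.03624843]
```

View pics/s4.png

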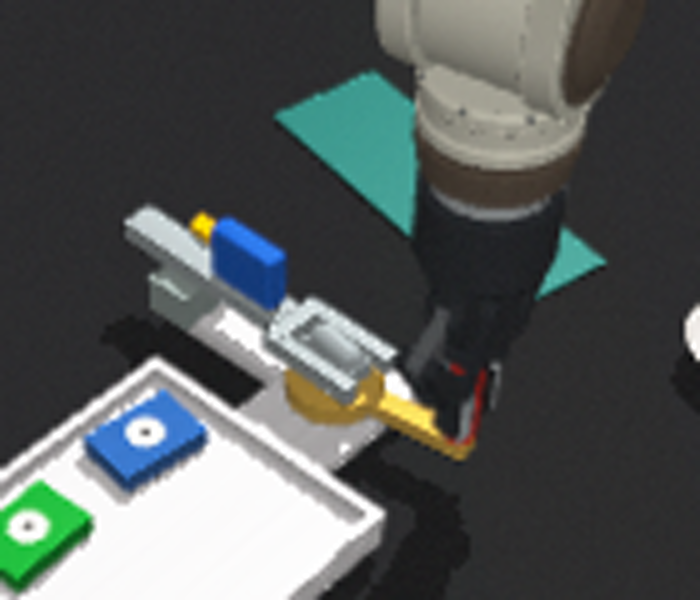

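The key is still seated and the handle is near the expected stop. I'll nudge it further to feel the stop.

```bash

python3 -m handwheel '[[[0.0001,-0.0022,0],[0,0,1.5],15],[[0.0001,-0.0045,0],[0,0,3],15],[[0.0001,-0.0045,0],[0,0,3],15],[[0.0001,-0.0045,0],[0,0,3],15]]'
python3 - <<'E'
from ov import *
go([.517,.222,.048])
s=status.read_state();X=s['tool_pos'][:2];c=np.array([.5153,.137]);d=X-c
print(np.linalg.norm(d),np.degrees(np.arctan2(d[1],d[0])),s['moment'])
f=cams.grab_frame('scene')
print(proj(f,np.array([*X,.037])),proj(f,np.array([*X,.089])))
w=cams.grab_frame('wrist');cv2.imwrite('pics/w6.png',w['color'][...,::-1])
E
```

```text
clock: 16.92
tool_pos: [0.6003, 0.1522, 0.0505]
tool_rot: [[-0.985, -0.17, 0.003], [-0.17, 0.985, 0.003], [-0.003, 0.002, -1.0]]
wrist_force: [0.1, 6.5, 5.5]
opening: 0.0195
shift [0.0702, 0.083, 0.0025] rot [0.14, 0.18, 0.0] rows 3.0 q6 0.08 cur [0.6003 0.1522 0.0505] -170.2 F [0.1 6.5 5.5] op 0.0195 t 16.9
0.08632617960997507 10.145929787122588 [1.25022165 0.15904179 0.12113326]
[361.36249946 177.47890553] [362.96511098 164.71028445]
```

View pics/w6.png

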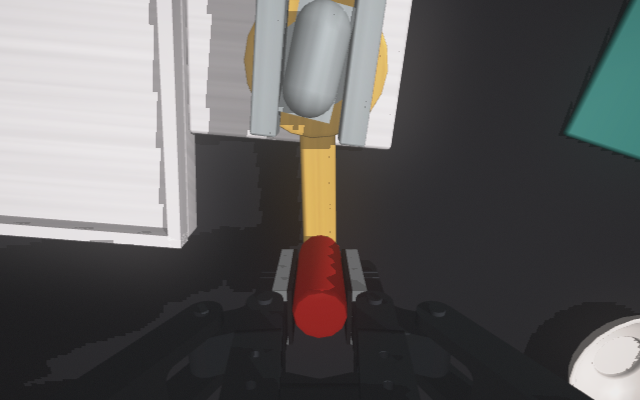

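Tangential force jumped to 6.5 N, so the nut is at its stop (total rotation about 89°, the rest being screw play in the slot). Releasing and going back to the key.

```bash

python3 -m handwheel '[[[0,0,0],[0,0,0],70],[[0,0,0],[0,0,0],70],[[0,0,0],[0,0,0],70],[[0,0,0],[0,0,0],70],[[0,0,0],[0,0,0],70],[[0,0,-0.04],[0,0,0],70],[[0,0,-0.08],[0,0,0],70],[[0,0,-0.12],[0,0,0],70],[[0,0,-0.14],[0,0,0],70],[[0,0,-0.14],[0,0,0],70]]'
python3 -c "
from h import *
go([.45,.19,.19],183.5,1)"
```

```text
clock: 17.85
tool_pos: [0.6011, 0.1511, 0.1949]
tool_rot: [[-0.986, -0.169, 0.008], [-0.169, 0.986, 0.002], [-0.008, 0.001, -1.0]]
wrist_force: [0.4, 0.4, 0.5]
opening: 0.0597
shift [0.1423, 0.0639, 0.0038] rot [0.05, 0.47, 6.25] rows 4.0 q6 0.08 cur [0.6011 0.1511 0.1949] -170.2 F [0.4 0.4 0.5] op 0.0597 t 17.9
```

```bash

python3 -m handwheel '[[[0.103,-0.003,0],[0,0.4,6.3],70],[[0.103,-0.003,0],[0,0.4,6.3],70],[[0.103,-0.003,0],[0,0.4,6.3],70],[[0.103,-0.003,0],[0,0.4,6.3],70],[[0.103,-0.003,0],[0,0.4,6.3],70]]'
cat > keyfit.py <<'E'
from h import *
def keyfit(zu):
    "fit key axis in wrist view from the blue fin top face"
    f=cams.grab_frame("wrist");hsv=cv2.cvtColor(f['color'],cv2.COLOR_RGB2HSV)
    for k,z in dict(key_grip=zu+.036,key_slot=zu,screw_head=.046,mat=0).items():
        print(k,[(round(r['conf'],2),np.round(r['point']).tolist(),np.round(atz(f,r['point'],z)[:2],4).tolist()) for r in cams.pinpoint(k,"wrist")[:2]])
    m=((hsv[...,0]>100)&(hsv[...,0]<125)&(hsv[...,1]>150)).astype(np.uint8)
    n,l,st,ce=cv2.connectedComponentsWithStats(m)
    for i in range(1,n):
        if st[i,4]>150:
            ys,xs=np.nonzero(l==i);P=np.array([atz(f,(x,y),zu+.052)[:2] for x,y in zip(xs,ys)])
            r=cv2.minAreaRect((P*1e4).astype(np.float32));b=cv2.boxPoints(r)/1e4
            e=b[1]-b[0],b[2]-b[1];L=max(e,key=np.linalg.norm);print('blue',ce[i].round(),'ctr',np.array(r[0])/1e4,'size',np.array(r[1])/1e4,'yaw',np.degrees(np.arctan2(L[1],L[0]))%180)
    return f
E
python3 - <<'E'
from keyfit import *
f=keyfit(.046)
go([.4433,.1308,.0685],183.5,1)
print(proj(f,np.array([.4433,.1308,.082])))
E
```

```text
clock: 18.27
tool_pos: [0.4979, 0.1302, 0.189]
tool_rot: [[-0.998, -0.06, -0.006], [-0.06, 0.998, -0.001], [0.006, -0.0, -1.0]]
wrist_force: [0.9, -0.6, 0.8]
opening: 0.0597
key_grip [(0.95, [326.0, 124.0], [0.4428, 0.1324])]
key_slot [(0.66, [322.0, 205.0], [0.5142, 0.1343])]
screw_head [(0.78, [328.0, 210.0], [0.5177, 0.1396])]
mat [(0.78, [549.0, 90.0], [0.4079, 0.3334]), (0.75, [157.0, 201.0], [0.5346, -0.0282])]
blue [326. 126.] ctr [0.44391899 0.13201581] size [0.04775225 0.01450274] yaw 4.3041806
shift [0.0547, 0.0037, 0.1202] rot [-0.03, -0.43, -0.04] rows 4.0 q6 0.19 cur [0.499  0.1305 0.1883] -176.5 F [0.2 0.7 0. ] op 0.0601 t 18.5
[323.84679189 124.04168667]
```

```bash

python3 -m handwheel '[[[0.055,0.0047,0],[0,-0.4,0],70],[[0.055,0.0047,0.03],[0,-0.4,0],70],[[0.055,0.0047,0.06],[0,-0.4,0],70],[[0.055,0.0047,0.09],[0,-0.4,0],70],[[0.055,0.0047,0.11],[0,-0.4,0],70],[[0.055,0.0047,0.118],[0,-0.4,0],70],[[0.055,0.0047,0.118],[0,-0.4,0],70],[[0.055,0.0047,0.118],[0,-0.4,0],0],[[0.055,0.0047,0.118],[0,-0.4,0],0],[[0.055,0.0047,0.118],[0,-0.4,0],0],[[0.055,0.0047,0.118],[0,-0.4,0],0],[[0.055,0.0047,0.118],[0,-0.4,0],0]]' 60
python3 -m handwheel '[[[0,0,0],[0,0,0],0],[[0,0,0],[0,0,0],0],[[0,0,0],[0,0,0],0],[[0,0,0],[0,0,0],0]]' 60
python3 -c "
from h import *
go([.4433,.1308,.0685],183.5,1)"
```

```text
clock: 19.52
tool_pos: [0.4432, 0.1317, 0.0726]
tool_rot: [[-0.998, -0.06, 0.002], [-0.06, 0.998, -0.0], [-0.002, -0.0, -1.0]]
wrist_force: [-0.3, -1.5, 6.0]
opening: 0.0149
clock: 19.85
tool_pos: [0.4432, 0.1317, 0.0726]
tool_rot: [[-0.998, -0.06, 0.003], [-0.06, 0.998, -0.0], [-0.003, -0.0, -1.0]]
wrist_force: [0.3, -2.5, 5.6]
opening: 0.0146
shift [-0.0, -0.0009, 0.0041] rot [-0.02, 0.14, -0.03] rows 1.0 q6 0.23 cur [0.4432 0.1317 0.0726] -176.5 F [ 0.3 -2.5  5.6] op 0.0146 t 19.9
```

```bash

python3 -m handwheel '[[[0,0,-0.005],[0,0,0],0],[[0,0,-0.01],[0,0,0],0],[[0,0,-0.015],[0,0,0],0],[[0,0,-0.02],[0,0,0],0],[[0,0,-0.03],[0,0,0],0],[[0,0,-0.05],[0,0,0],0],[[0,0,-0.08],[0,0,0],0],[[0,0,-0.11],[0,0,0],0],[[0,0,-0.11],[0,0,0],0]]'
python3 - <<'E'
from h import *
f=cams.grab_frame('scene');cv2.imwrite('pics/s5.png',f['color'][...,::-1])
u=cams.grab_frame('wrist')
for k,z in dict(nut_handle=.068,screw_head=.046).items():
  for n,g in(('scene',f),('wrist',u)):
    print(k,n,[(round(r['conf'],2),np.round(r['point']).tolist(),np.round(atz(g,r['point'],z)[:2],4).tolist()) for r in cams.pinpoint(k,n)[:2]])
# mat corners at z=0.004 measured earlier
c=np.array([[0.279,0.307],[0.29,0.394],[0.535,0.363],[0.522,0.276]]);print(c.mean(0))
go([.40,.331,.18],171,1)
E
```

```text
clock: 20.6
tool_pos: [0.4441, 0.1323, 0.1878]
tool_rot: [[-0.998, -0.06, 0.008], [-0.06, 0.998, 0.002], [-0.008, 0.002, -1.0]]
wrist_force: [0.5, 1.7, -1.6]
opening: 0.0149
nut_handle scene [(0.93, [360.0, 171.0], [0.5994, 0.1454])]
nut_handle wrist [(0.89, [332.0, 363.0], [0.6031, 0.1547])]
screw_head scene [(0.71, [340.0, 162.0], [0.5216, 0.1447]), (0.68, [364.0, 169.0], [0.5876, 0.176])]
screw_head wrist []
[0.4065 0.335 ]
shift [0.0297, 0.2016, -0.0001] rot [-0.06, -0.1, 12.47] rows 5.0 q6 0.23 cur [0.4418 0.1316 0.18  ] -176.5 F [-0.2  0.2 -2.9] op 0.0149 t 20.9
```

The handle stays at the tight position (about 9°). Carrying the key back to the mat.

```bash

python3 -m handwheel '[[[0.03,0.2016,0],[0,0,12.5],0],[[0.03,0.2016,0],[0,0,12.5],0],[[0.03,0.2016,0],[0,0,12.5],0],[[0.03,0.2016,0],[0,0,12.5],0],[[0.03,0.2016,0],[0,0,12.5],0],[[0.03,0.2016,0],[0,0,12.5],0],[[0.03,0.2016,0.04],[0,0,12.5],0],[[0.03,0.2016,0.08],[0,0,12.5],0],[[0.03,0.2016,0.11],[0,0,12.5],0],[[0.03,0.2016,0.13],[0,0,12.5],0],[[0.03,0.2016,0.13],[0,0,12.5],0],[[0.03,0.2016,0.13],[0,0,12.5],0]]'
python3 -c "
from h import *
go([.40,.332,.031],171,1)"
```

```text
clock: 21.9
tool_pos: [0.3993, 0.3303, 0.05]
tool_rot: [[-0.988, 0.157, -0.002], [0.157, 0.988, -0.002], [0.002, -0.003, -1.0]]
wrist_force: [0.4, 0.4, -1.0]
opening: 0.0149
shift [-0.0004, 0.0018, 0.019] rot [-0.16, -0.11, -0.03] rows 1.0 q6 0.85 cur [0.3993 0.3303 0.05  ] 171.0 F [ 0.4  0.4 -1. ] op 0.0149 t 21.9
```

```bash

python3 -m handwheel '[[[0,0.001,0.006],[0,0,0],0],[[0,0.001,0.012],[0,0,0],0],[[0,0.001,0.017],[0,0,0],0],[[0,0.001,0.0195],[0,0,0],0],[[0,0.001,0.0195],[0,0,0],0],[[0,0.001,0.0195],[0,0,0],0]]'
python3 -m handwheel '[[[0,0,0],[0,0,0],90],[[0,0,0],[0,0,0],90],[[0,0,0],[0,0,0],90],[[0,0,0],[0,0,0],90],[[0,0,0],[0,0,0],90],[[0,0,0],[0,0,0],90],[[0,0,-0.04],[0,0,0],90],[[0,0,-0.08],[0,0,0],90],[[0,0,-0.12],[0,0,0],90],[[0,0,-0.16],[0,0,0],90],[[0,0,-0.2],[0,0,0],90],[[0,0,-0.2],[0,0,0],90]]'
python3 - <<'E'
from keyfit import *
f=keyfit(.004);go([.43,-.21,.26],120,1)
E
```

```text
clock: 22.4
tool_pos: [0.4004, 0.3321, 0.0317]
tool_rot: [[-0.988, 0.157, 0.0], [0.157, 0.988, -0.0], [-0.0, -0.0, -1.0]]
wrist_force: [0.3, 0.4, -2.6]
opening: 0.0148
clock: 23.4
tool_pos: [0.4018, 0.3333, 0.24]
tool_rot: [[-0.988, 0.157, 0.008], [0.157, 0.988, 0.007], [-0.007, 0.008, -1.0]]
wrist_force: [1.6, 0.5, 0.2]
opening: 0.077
key_grip [(0.79, [318.0, 167.0], [0.3989, 0.3343]), (0.38, [316.0, 222.0], [0.4564, 0.3239])]
key_slot [(0.71, [314.0, 225.0], [0.4743, 0.318])]
screw_head [(0.85, [158.0, 302.0], [0.5193, 0.1362])]
mat [(0.64, [319.0, 166.0], [0.4071, 0.3347])]
blue [316. 169.] ctr [0.39858618 0.33283608] size [0.01357565 0.05134383] yaw 170.89606
shift [-0.1146, -0.5305, -0.029] rot [-0.14, -0.02, 50.97] rows 14.0 q6 0.85 cur [0.4    0.3318 0.2301] 171.0 F [-0.4  0.4 -0.7] op 0.0772 t 23.6
```

Key lies on the mat (handle about 8 mm from the mat's middle). Now to the probe cup.

```bash

python3 -m handwheel '[[[-0.154,-0.5245,-0.04],[0,0,-9],90],[[-0.154,-0.5245,-0.04],[0,0,-9],90],[[-0.154,-0.5245,-0.04],[0,0,-9],90],[[-0.154,-0.5245,-0.04],[0,0,-9],90],[[-0.154,-0.5245,-0.04],[0,0,-9],90],[[-0.154,-0.5245,-0.04],[0,0,-9],90],[[-0.154,-0.5245,-0.04],[0,0,-9],90],[[-0.154,-0.5245,-0.04],[0,0,-9],90],[[-0.154,-0.5245,-0.04],[0,0,-9],90],[[-0.154,-0.5245,-0.04],[0,0,-9],90],[[-0.154,-0.5245,-0.04],[0,0,-9],90],[[-0.154,-0.5245,-0.04],[0,0,-9],90]]'
python3 -m handwheel '[[[-0.01,-0.03,0],[0,0,0],90],[[-0.01,-0.04,0],[0,0,0],90],[[-0.01,-0.04,0],[0,0,0],90]]'
python3 - <<'E'
from h import *
f={n:cams.grab_frame(n) for n in("wrist","top")}
D={}
for n in f:
    D[n]=[r for r in cams.pinpoint('probe_grip',n) if r['conf']>.3]
    for r in D[n]: print(n,round(r['conf'],2),np.round(r['point']),atz(f[n],r['point'],.116)[:2].round(4))
    for k,z in dict(cup_mouth=.068,green_spot=.038,blue_spot=.038).items():print(k,[(round(r['conf'],2),atz(f[n],r['point'],z)[:2].round(4)) for r in cams.pinpoint(k,n)[:2]])
for a in D['wrist']:
    for b in D['top']:
        X,e=tri(ray(f['wrist'],a['point']),ray(f['top'],b['point']))
        if e<.015: print('tri',X.round(3),round(e,4))
go([.432,-.21,.2],180,1)
cv2.imwrite('pics/w7.png',f['wrist']['color'][...,::-1])
E
```

```text
clock: 24.65
tool_pos: [0.4629, -0.162, 0.2668]
tool_rot: [[-1.0, 0.001, -0.002], [0.001, 1.0, 0.0], [0.002, 0.0, -1.0]]
wrist_force: [1.3, 0.5, 0.3]
opening: 0.077
clock: 24.9
tool_pos: [0.4732, -0.2019, 0.2659]
tool_rot: [[-1.0, 0.004, -0.003], [0.004, 1.0, 0.001], [0.003, 0.001, -1.0]]
wrist_force: [0.8, -0.4, 0.3]
opening: 0.0766
wrist 0.96 [322. 259.] [ 0.5446 -0.1984]
wrist 0.67 [304. 140.] [ 0.4356 -0.2134]
wrist 0.59 [160.  86.] [ 0.3922 -0.3271]
cup_mouth []
green_spot [(0.6, array([ 0.4897, -0.0702]))]
blue_spot [(0.75, array([0.4839, 0.0351]))]
top 0.8 [398. 226.] [ 0.5303 -0.1952]
top 0.58 [404. 266.] [ 0.4339 -0.2107]
cup_mouth [(0.58, array([ 0.435 , -0.2107]))]
green_spot [(0.79, array([ 0.4897, -0.073 ]))]
blue_spot [(0.57, array([0.4723, 0.0324])), (0.52, array([0.6499, 0.349 ]))]
tri [ 0.53  -0.195  0.141] 0.0085
tri [ 0.435 -0.212  0.112] 0.0031
shift [0.0417, -0.0107, 0.0684] rot [-0.03, 0.03, 0.03] rows 2.0 q6 -0.4 cur [ 0.4737 -0.1993  0.2684] -180.0 F [ 0.1 -0.9  0.2] op 0.0767 t 25.4
```

```bash

python3 -m handwheel '[[[0.039,-0.0127,0],[0,0,0],90],[[0.039,-0.0127,0.03],[0,0,0],90],[[0.039,-0.0127,0.07],[0,0,0],90],[[0.039,-0.0127,0.11],[0,0,0],90],[[0.039,-0.0127,0.14],[0,0,0],90],[[0.039,-0.0127,0.16],[0,0,0],90],[[0.039,-0.0127,0.17],[0,0,0],90],[[0.039,-0.0127,0.17],[0,0,0],90],[[0.039,-0.0127,0.17],[0,0,0],90]]'
python3 -c "
from h import *
go([.435,-.212,.097],180,1)"
```

```text
clock: 26.15
tool_pos: [0.4349, -0.2127, 0.099]
tool_rot: [[-1.0, 0.0, 0.001], [0.0, 1.0, -0.001], [-0.001, -0.001, -1.0]]
wrist_force: [-0.1, -0.0, 1.7]
opening: 0.0764
shift [-0.0001, 0.0007, 0.002] rot [-0.04, 0.03, -0.02] rows 1.0 q6 -0.45 cur [ 0.4349 -0.2127  0.099 ] 180.0 F [-0.1 -0.   1.7] op 0.0764 t 26.1
```

```bash

python3 -m handwheel '[[[0,0,0],[0,0,0],0],[[0,0,0],[0,0,0],0],[[0,0,0],[0,0,0],0],[[0,0,0],[0,0,0],0],[[0,0,0],[0,0,0],0],[[0,0,0],[0,0,0],0],[[0,0,0],[0,0,0],0],[[0,0,0],[0,0,0],0],[[0,0,0],[0,0,0],0],[[0,0,0],[0,0,0],0],[[0,0,0],[0,0,0],0],[[0,0,0],[0,0,0],0]]' 60
python3 -c "
from h import *
go([.435,-.212,.097],180,1)
f=cams.grab_frame('wrist');cv2.imwrite('pics/w8.png',f['color'][...,::-1])"
```

```text
clock: 27.15
tool_pos: [0.4351, -0.2127, 0.099]
tool_rot: [[-1.0, 0.0, 0.001], [0.0, 1.0, -0.001], [-0.001, -0.001, -1.0]]
wrist_force: [-0.3, 2.1, 6.0]
opening: 0.0247
shift [0.0001, 0.0007, 0.002] rot [-0.04, 0.08, -0.02] rows 1.0 q6 -0.45 cur [ 0.4351 -0.2127  0.099 ] 180.0 F [-0.3  2.1  6. ] op 0.0247 t 27.1
```

View pics/w8.png

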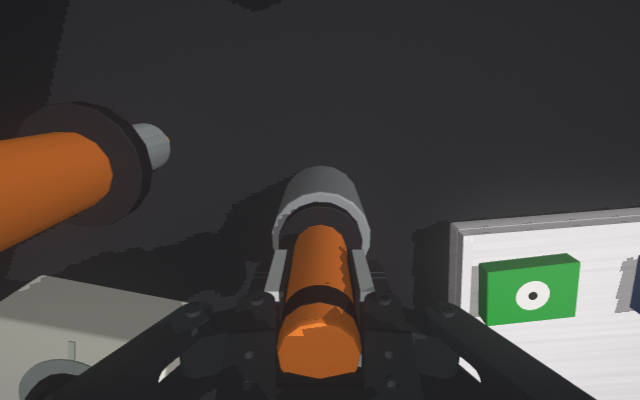

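The probe is gripped (24.7 mm opening on the 26 mm handle) and the spot on green shows at (533,295). Parked TCP is (0.4351, −0.2127, 0.099). Lifting, then moving between the blocks to measure.

```bash

python3 -m handwheel '[[[0,0,-0.02],[0,0,0],0],[[0,0,-0.05],[0,0,0],0],[[0,0,-0.09],[0,0,0],0],[[0,0,-0.12],[0,0,0],0],[[0,0,-0.12],[0,0,0],0],[[0,0,-0.12],[0,0,0],0],[[-0.065,0.193,-0.12],[0,0,0],0],[[-0.065,0.193,-0.12],[0,0,0],0],[[-0.065,0.193,-0.12],[0,0,0],0],[[-0.065,0.193,-0.12],[0,0,0],0],[[-0.065,0.193,-0.12],[0,0,0],0],[[-0.065,0.193,-0.12],[0,0,0],0]]'
cat > spots.py <<'E'
from h import *
def spots(cs=("wrist",)):
    for n in cs:
        f=cams.grab_frame(n);hsv=cv2.cvtColor(f['color'],cv2.COLOR_RGB2HSV)
        for k,lo,hi in(('green',45,80),('blue',100,125)):
            p=[(round(r['conf'],2),np.round(r['point'],1),atz(f,r['point'],.038)[:2].round(4)) for r in cams.pinpoint(k+'_spot',n)[:2]]
            m=((hsv[...,0]>lo)&(hsv[...,0]<hi)&(hsv[...,1]>110)&(hsv[...,2]>50)).astype(np.uint8)
            print(n,k,p)
            for q in p[:1]:
                x,y=q[1].astype(int);r=22;g=f['color'][y-r:y+r,x-r:x+r].min(2)
                w=(f['color'].min(2)>120).astype(np.uint8)
                # white spot = white blob enclosed by colour
                nn,l,st,ce=cv2.connectedComponentsWithStats(w)
                for i in range(1,nn):
                    bx,by,bw,bh,a=st[i]
                    if 100<a<1500 and abs(ce[i]-q[1]).max()<15: print('  blob',ce[i].round(1),a,atz(f,ce[i],.038)[:2].round(4))
E
python3 -c "
from spots import *
spots(('wrist','top'));go([.5,-.02,.219],180,1)"
```

```text
clock: 28.2
tool_pos: [0.5004, -0.0145, 0.2156]
tool_rot: [[-1.0, -0.004, -0.003], [-0.004, 1.0, 0.001], [0.003, 0.001, -1.0]]
wrist_force: [0.2, -0.8, -2.3]
opening: 0.0242
wrist green [(0.64, array([259.2, 164.5]), array([ 0.4891, -0.0692])), (0.58, array([258. , 158.1]), array([ 0.4831, -0.0701]))]
  blob [257.  163.6] 449 [ 0.4883 -0.0713]
wrist blue [(0.89, array([372.7, 158.8]), array([0.4834, 0.0356]))]
  blob [373.8 158. ] 458 [0.4826 0.0366]
top green []
top blue []
shift [-0.0007, 0.0007, -0.0015] rot [-0.03, -0.05, -0.12] rows 1.0 q6 -0.04 cur [ 0.4993 -0.0207  0.2175] 179.9 F [-0.5 -0.4 -2.1] op 0.0243 t 28.5
```

```bash

python3 -m handwheel '[[[0.0108,-0.0505,0],[0,0,0],0],[[0.0108,-0.0505,0],[0,0,0],0],[[0.0108,-0.0505,0.03],[0,0,0],0],[[0.0108,-0.0505,0.06],[0,0,0],0],[[0.0108,-0.0505,0.075],[0,0,0],0],[[0.0108,-0.0505,0.084],[0,0,0],0],[[0.0108,-0.0505,0.088],[0,0,0],0],[[0.0108,-0.0505,0.092],[0,0,0],0],[[0.0108,-0.0505,0.092],[0,0,0],0],[[0.0108,-0.0505,0.092],[0,0,0],0],[[0.0108,-0.0505,0.092],[0,0,0],0]]'
python3 -c "
from spots import *
go([.4885,-.071,.125],180,1)
f=cams.grab_frame('scene');p=proj(f,np.array([.4885,-.071,.038])).astype(int);print(p)
c=f['color'][p[1]-60:p[1]+30,p[0]-60:p[0]+60];cv2.imwrite('pics/s6.png',cv2.resize(c,None,fx=6,fy=6,interpolation=2)[...,::-1])
for n in('scene',):
  for k in('tip','green_spot'):print(k,[(round(r['conf'],2),np.round(r['point'],1),atz(f,r['point'],.038)[:2].round(4)) for r in cams.pinpoint(k,n)[:2]])
"
```

```text
clock: 29.42
tool_pos: [0.4894, -0.0703, 0.1271]
tool_rot: [[-1.0, 0.001, 0.002], [0.001, 1.0, -0.001], [-0.002, -0.001, -1.0]]
wrist_force: [-1.6, -0.8, -0.3]
opening: 0.0247
shift [0.0009, -0.0006, 0.0021] rot [-0.04, 0.09, -0.03] rows 1.0 q6 -0.14 cur [ 0.4894 -0.0703  0.1271] 180.0 F [-1.6 -0.8 -0.3] op 0.0247 t 29.4
[275 194]
tip []
green_spot [(0.51, array([273.4, 193. ]), array([ 0.4787, -0.0712]))]
```

Contact: the force changed by about 1.9 N for about 4 mm of compression, matching the spring. On to blue.

```bash

python3 -m handwheel '[[[0,0,0.002],[0,0,0],0],[[0,0,0.002],[0,0,0],0],[[0,0,0.002],[0,0,0],0],[[0,0,-0.04],[0,0,0],0],[[0,0,-0.07],[0,0,0],0],[[0,0,-0.09],[0,0,0],0],[[0,0.05,-0.09],[0,0,0],0],[[0,0.05,-0.09],[0,0,0],0],[[0,0.05,-0.09],[0,0,0],0],[[0,0.05,-0.09],[0,0,0],0]]'
python3 -c "
from spots import *
spots(('wrist',));go([.483,.0366,.125],180,1)
"
```

```text
clock: 30.4
tool_pos: [0.4888, -0.0196, 0.2155]
tool_rot: [[-1.0, -0.001, -0.001], [-0.001, 1.0, -0.0], [0.001, -0.0, -1.0]]
wrist_force: [0.3, -0.8, -1.8]
opening: 0.0247
wrist green [(0.56, array([266.9, 174.2]), array([ 0.4869, -0.0679]))]
  blob [263.6 175.9] 426 [ 0.4885 -0.071 ]
wrist blue [(0.68, array([ 84. , 121.5]), array([ 0.4389, -0.2293])), (0.63, array([378.8, 171.1]), array([0.4838, 0.0364]))]
shift [0.0058, 0.0573, 0.0905] rot [-0.02, -0.05, -0.05] rows 3.0 q6 -0.04 cur [ 0.4888 -0.0206  0.2155] 179.9 F [ 0.2 -0.7 -2.3] op 0.0247 t 30.6
```

```bash

python3 -m handwheel '[[[0.0058,0.0572,0],[0,0,0],0],[[0.0058,0.0572,0],[0,0,0],0],[[0.0058,0.0572,0.03],[0,0,0],0],[[0.0058,0.0572,0.06],[0,0,0],0],[[0.0058,0.0572,0.075],[0,0,0],0],[[0.0058,0.0572,0.084],[0,0,0],0],[[0.0058,0.0572,0.088],[0,0,0],0],[[0.0058,0.0572,0.092],[0,0,0],0],[[0.0058,0.0572,0.092],[0,0,0],0],[[0.0058,0.0572,0.092],[0,0,0],0],[[0.0058,0.0572,0.092],[0,0,0],0]]'
python3 -c "
from spots import *
go([.483,.0366,.125],180,1)
f=cams.grab_frame('scene')
for k in('tip','blue_spot'):print(k,[(round(r['conf'],2),np.round(r['point'],1),atz(f,r['point'],.038)[:2].round(4)) for r in cams.pinpoint(k,'scene')[:2]])
p=proj(f,np.array([.483,.0366,.038])).astype(int);c=f['color'][p[1]-60:p[1]+30,p[0]-60:p[0]+60];cv2.imwrite('pics/s7.png',cv2.resize(c,None,fx=6,fy=6,interpolation=2)[...,::-1])
"
```

```text
clock: 31.47
tool_pos: [0.4837, 0.0369, 0.1251]
tool_rot: [[-1.0, 0.001, 0.002], [0.001, 1.0, -0.0], [-0.002, -0.0, -1.0]]
wrist_force: [-1.5, -1.0, 0.3]
opening: 0.0244
shift [0.0007, -0.0003, 0.0001] rot [-0.02, 0.09, -0.05] rows 1.0 q6 0.08 cur [0.4837 0.0369 0.1251] 180.0 F [-1.5 -1.   0.3] op 0.0244 t 31.5
tip [(0.45, array([305.9, 178.9]), array([0.4989, 0.03  ]))]
blue_spot [(0.58, array([366.9, 140.1]), array([0.5021, 0.2788])), (0.52, array([301.2, 175.1]), array([0.4786, 0.0296]))]
```

```bash
python3 - <<'E'
import cv2,numpy as np
a=[cv2.imread('pics/s6.png'),cv2.imread('pics/s7.png')]
s=cv2.imread('pics/scene0.png')[245:305,144:224];t=cv2.imread('pics/top0.png')[187:247,428:508]
z=[cv2.resize(i,(400,300),interpolation=2) for i in a+[s,t]]
cv2.imwrite('pics/m.png',np.vstack([np.hstack(z[:2]),np.hstack(z[2:])]))
E
```

```text
(no output)
```

View pics/m.png

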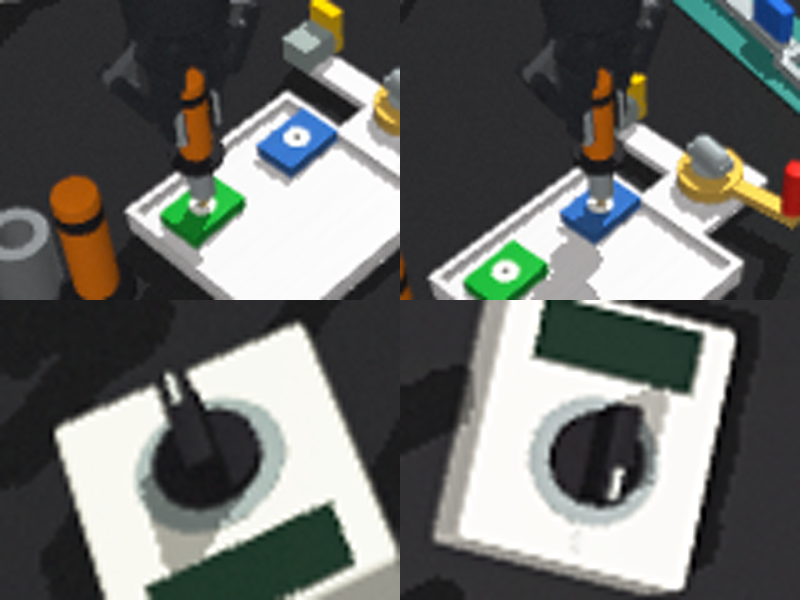

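Montage: the tip sits on the white spot in both presses (green at (203,207), blue at (600,205)). The knob bar lies nearly along world x (about −9°). Parking the probe.

```bash

python3 -m handwheel '[[[0,0,0.001],[0,0,0],0],[[0,0,-0.04],[0,0,0],0],[[0,0,-0.07],[0,0,0],0],[[0,0,-0.094],[0,0,0],0],[[0.0487,-0.2496,-0.094],[0,0,0],0],[[0.0487,-0.2496,-0.094],[0,0,0],0],[[0.0487,-0.2496,-0.094],[0,0,0],0],[[0.0487,-0.2496,-0.094],[0,0,0],0],[[0.0487,-0.2496,-0.094],[0,0,0],0],[[0.0487,-0.2496,-0.094],[0,0,0],0],[[0.0487,-0.2496,-0.094],[0,0,0],0],[[0.0487,-0.2496,-0.094],[0,0,0],0]]'
python3 -m handwheel '[[[0,0,0],[0,0,0],0],[[0,0,0],[0,0,0],0]]'
python3 -c "
from h import *
go([.4351,-.2127,.099],180,1)
f=cams.grab_frame('top')
for k,z in dict(cup_mouth=.068).items():print(k,[(round(r['conf'],2),atz(f,r['point'],z)[:2].round(4)) for r in cams.pinpoint(k,'top')[:2]])
"
```

```text
clock: 32.62
tool_pos: [0.4338, -0.2147, 0.2178]
tool_rot: [[-1.0, 0.005, 0.0], [0.005, 1.0, -0.0], [-0.0, -0.0, -1.0]]
wrist_force: [0.1, -0.4, -2.1]
opening: 0.0246
clock: 32.78
tool_pos: [0.4347, -0.2116, 0.2181]
tool_rot: [[-1.0, -0.0, 0.0], [-0.0, 1.0, -0.0], [-0.0, -0.0, -1.0]]
wrist_force: [0.9, 0.6, -0.4]
opening: 0.0246
shift [-0.0004, -0.0011, 0.1191] rot [-0.0, 0.01, 0.02] rows 3.0 q6 -0.45 cur [ 0.4347 -0.2116  0.2181] -180.0 F [ 0.9  0.6 -0.4] op 0.0246 t 32.8
cup_mouth [(0.53, array([ 0.4335, -0.2095]))]
```

```bash

python3 -m handwheel '[[[-0.0004,-0.0008,0.02],[0,0,0],0],[[-0.0004,-0.0008,0.035],[0,0,0],0],[[-0.0004,-0.0008,0.05],[0,0,0],0],[[-0.0004,-0.0008,0.065],[0,0,0],0],[[-0.0004,-0.0008,0.08],[0,0,0],0],[[-0.0004,-0.0008,0.09],[0,0,0],0],[[-0.0004,-0.0008,0.1],[0,0,0],0],[[-0.0004,-0.0008,0.11],[0,0,0],0],[[-0.0004,-0.0008,0.115],[0,0,0],0],[[-0.0004,-0.0008,0.118],[0,0,0],0],[[-0.0004,-0.0008,0.118],[0,0,0],0]]'
python3 -c "
from h import *
go([.4351,-.2127,.099],180,1)
"
```

```text
clock: 33.8
tool_pos: [0.4347, -0.2133, 0.0997]
tool_rot: [[-1.0, 0.0, -0.0], [0.0, 1.0, -0.0], [0.0, -0.0, -1.0]]
wrist_force: [0.1, -0.8, -1.4]
opening: 0.0251
shift [-0.0004, 0.0006, 0.0007] rot [-0.01, -0.02, -0.03] rows 1.0 q6 -0.46 cur [ 0.4347 -0.2133  0.0997] 180.0 F [ 0.1 -0.8 -1.4] op 0.0251 t 33.8
```

```bash

python3 -m handwheel '[[[0,0,0],[0,0,0],90],[[0,0,0],[0,0,0],90],[[0,0,0],[0,0,0],90],[[0,0,0],[0,0,0],90],[[0,0,0],[0,0,0],90],[[0,0,0],[0,0,0],90],[[0,0,-0.04],[0,0,0],90],[[0,0,-0.08],[0,0,0],90],[[0,0,-0.12],[0,0,0],90],[[0,0,-0.16],[0,0,0],90],[[0,0,-0.17],[0,0,0],90],[[0,0,-0.17],[0,0,0],90]]'
python3 -m handwheel '[[[-0.15,-0.145,0],[0,0,9],70],[[-0.15,-0.145,0],[0,0,9],70],[[-0.15,-0.145,0],[0,0,9],70],[[-0.15,-0.145,0],[0,0,9],70],[[-0.15,-0.145,0],[0,0,9],70],[[-0.15,-0.145,0],[0,0,9],70],[[-0.15,-0.145,0],[0,0,9],70],[[-0.15,-0.145,0],[0,0,9],70]]'
python3 - <<'E'
from h import *
f={n:cams.grab_frame(n) for n in('wrist','top')}
for n in f:
    for k,z in dict(knob_grip=.087,probe_grip=.116,cup_mouth=.068).items():print(n,k,[(round(r['conf'],2),np.round(r['point']),atz(f[n],r['point'],z)[:2].round(4)) for r in cams.pinpoint(k,n)[:3]])
g=f['wrist'];cv2.imwrite('pics/w9.png',g['color'][...,::-1])
# box yaw & knob bar: rectangle of bar from dark pixels near knob top
r=cams.silhouettes('knob_grip','wrist')
print(len(r),r[0]['conf'],r[0]['mask'].sum()) if r else None
p=cams.pinpoint('knob_grip','wrist')[0]['point'];x,y=np.array(p).astype(int)
G=cv2.cvtColor(g['color'],cv2.COLOR_RGB2GRAY)[y-45:y+45:2,x-45:x+45:2]
for row in G: print(''.join(' .:-=+*#%@'[v*10//256] for v in row))
go([.561,-.381,.25],171,1)
E
```

```text
clock: 34.8
tool_pos: [0.4358, -0.2138, 0.2739]
tool_rot: [[-1.0, 0.001, 0.005], [0.001, 1.0, -0.003], [-0.005, -0.003, -1.0]]
wrist_force: [0.5, -0.1, 0.2]
opening: 0.0769
clock: 35.47
tool_pos: [0.5845, -0.3583, 0.2682]
tool_rot: [[-0.988, 0.157, -0.003], [0.157, 0.988, 0.001], [0.003, 0.001, -1.0]]
wrist_force: [-0.6, -0.1, 0.1]
opening: 0.0597
wrist knob_grip [(0.7, array([289., 156.]), array([ 0.5614, -0.3821]))]
wrist probe_grip [(0.94, array([522.,  92.]), array([ 0.5356, -0.1849]))]
wrist cup_mouth []
top knob_grip [(0.88, array([470., 216.]), array([ 0.5629, -0.3834]))]
top probe_grip [(0.98, array([400., 226.]), array([ 0.5324, -0.201 ])), (0.92, array([452., 291.]), array([ 0.3786, -0.3275])), (0.62, array([404., 268.]), array([ 0.4303, -0.2117]))]
top cup_mouth [(0.73, array([402., 264.]), array([ 0.4384, -0.2153]))]
2 0.95 1962<stdin>:11: RuntimeWarning: overflow encountered in scalar multiply
Traceback (most recent call last):
OverflowError: Python integer 256 out of bounds for uint8
```

```bash
python3 - <<'E'
from h import *
im=cv2.imread('pics/w9.png');G=cv2.cvtColor(im,cv2.COLOR_BGR2GRAY)
C=G[110:205:2,245:335]
for row in C: print(''.join(' .:-=+*#%@'[min(9,int((int(v)/256)**.5*10))] for v in row))
go([.5617,-.3822,.25],171,1)
f=cams.grab_frame('wrist')
# box top outline (cream) at z=.055
m=(im.min(2)>150).astype(np.uint8);n,l,st,ce=cv2.connectedComponentsWithStats(m)
i=1+st[1:,4].argmax();ys,xs=np.nonzero(l==i);P=np.array([atz(f,(x,y),.055)[:2] for x,y in zip(xs,ys)])
r=cv2.minAreaRect((P*1e4).astype(np.float32));print(ce[i],r)
E
```

```text
@@@@@@@@@@@@@@@@@@@@@@@@@@@@@@@@@@@@@@@@@@@@@@@@@@@@@@@@@@@@@@@@@@@@@@@@@@@@@@@@@@@@@@@@@@
@@@@@@@@@@@@@@@@@@@@@@@@@@@@@@@@@@@@@@@@@@@@@@@@@@@@@@@@@@@@@@@@@@@@@@@@@@@@@@@@@@@@@@@@@@
@@@@@@@@@@@@@@@@@@@@@@@@@@@@@@@@@@@@@@@@@%%%%%%%%%%%%%@@@@@@@@@@@@@@@@@@@@@@@@@@@@@@@@@@@@
@@@@@@@@@@@@@@@@@@@@@@@@@@@@@@@@@@%%%%%%%%%%%%%%%%%%%%%%%%%%%@@@@@@@@@@@@@@@@@@@@@@@@@@@@@
@@@@@@@@@@@@@@@@@@@@@@@@@@@@@@%%%%%%%%%%%%%%%%%%%%%%%%%%%%%%%%%%%@@@@@@@@@@@@@@@@@@@@@@@@@
@@@@@@@@@@@@@@@@@@@@@@@@@@@%%%%%%%%%%%%%%%%%%%%%%%%%%%%%%%%%%%%%%%%%@@@@@@@@@@@@@@@@@@@@@@
@@@@@@@@@@@@@@@@@@@@@@@@@%%%%%%%%%%%%%%%%%%%%%%%%%%%%%%%%%%%%%%%%%%%%%@@@@@@@@@@@@@@@@@@@@
@@@@@@@@@@@@@@@@@@@@@@@%%%%%%%%%%%%%%%%%#*+++++++++++*#%%%%%%%%%%%%%%%%%@@@@@@@@@@@@@@@@@@
@@@@@@@@@@@@@@@@@@@@@%%%%%%%%%%%%%%%##*+++++++++++++++++*#%%%%%%%%%%%%%%%%@@@@@@@@@@@@@@@@
@@@@@@@@@@@@@@@@@@@@%%%%%%%%%%%%%#*++++++++*###*++++++++++++*#%%%%%%%%%%%%%@@@@@@@@@@@@@@@
@@@@@@@@@@@@@@@@@@@%%%%%%%%%%%%#+++++++++++#%@%#++++++++++++++*#%%%%%%%%%%%%%@@@@@@@@@@@@@
@@@@@@@@@@@@@@@@@@%%%%%%%%%%#*+++++++++++++#%@%#++++++++++++++++*#%%%%%%%%%%%%@@@@@@@@@@@@
@@@@@@@@
[... 2842 characters left out ...]
+++++++++++++++++++++++++++++++++++++++++++++++++++++++++%@@@
@@@@@%===+++=+++++=+==++++++++++++++++++++++++++++++++++++++++++++++++++++++++++++++++%@@@
@@@@@%=========++===+++=++=+==++=++++++++++++++++++++++++++++++++++++++++++++++++++++*%@@@
@@@@@%===============+==++=++++++++++++++++++++++++==++++++++++++++++++++++++++++++++#@@@@
@@@@@%====================+=====+++=+++=+=+++++++++++++++++++++++++++++++++++++++++++#@@@@
shift [0.0187, -0.0273, 0.0208] rot [-0.04, 0.05, -0.02] rows 1.0 q6 -0.39 cur [ 0.5845 -0.3581  0.2708] 171.0 F [ 0.1 -0.  -0.2] op 0.0598 t 36.0
[294.90465324 144.70959421] ((5739.1162109375, -3837.830322265625), (1186.380126953125, 1388.6300048828125), 77.33255767822266)
```

```bash

python3 -m handwheel '[[[0.0187,-0.0273,0.02],[0,0,1],60],[[0.0187,-0.0273,0.06],[0,0,1],60],[[0.0187,-0.0273,0.1],[0,0,1],60],[[0.0187,-0.0273,0.14],[0,0,1],60],[[0.0187,-0.0273,0.17],[0,0,1],60],[[0.0187,-0.0273,0.19],[0,0,1],60],[[0.0187,-0.0273,0.2],[0,0,1],60],[[0.0187,-0.0273,0.2],[0,0,1],60],[[0.0187,-0.0273,0.2],[0,0,1],60]]'
python3 -m handwheel '[[[0,0,0],[0,0,0],0],[[0,0,0],[0,0,0],0],[[0,0,0],[0,0,0],0],[[0,0,0],[0,0,0],0],[[0,0,0],[0,0,0],0],[[0,0,0],[0,0,0],0],[[0,0,0],[0,0,0],0],[[0,0,0],[0,0,0],0],[[0,0,0],[0,0,0],0],[[0,0,0],[0,0,0],0]]' 30
python3 -c "
from h import *
go([.5617,-.3822,.07],170,1);print(status.read_state()['moment'])"
```

```text
clock: 36.77
tool_pos: [0.5621, -0.3826, 0.071]
tool_rot: [[-0.985, 0.174, 0.0], [0.174, 0.985, -0.001], [-0.001, -0.001, -1.0]]
wrist_force: [0.3, -0.0, 0.6]
opening: 0.0511
clock: 37.6
tool_pos: [0.5628, -0.3822, 0.0721]
tool_rot: [[-0.985, 0.174, 0.003], [0.174, 0.985, -0.001], [-0.003, -0.0, -1.0]]
wrist_force: [0.7, 4.4, 6.0]
opening: 0.0136
shift [0.0011, -0.0002, 0.002] rot [-0.01, 0.15, -0.03] rows 1.0 q6 -0.42 cur [ 0.5628 -0.3822  0.0721] 170.0 F [0.7 4.4 6. ] op 0.0136 t 37.6
[ 0.87291631 -0.08256561 -0.41737116]
```

```bash

python3 -m handwheel '[[[0,0.001,0],[0,0,6],0],[[0,0.001,0],[0,0,12],0],[[0,0.001,0],[0,0,18],0],[[0,0.001,0],[0,0,24],0],[[0,0.001,0],[0,0,30],0],[[0,0.001,0],[0,0,36],0],[[0,0.001,0],[0,0,42],0],[[0,0.001,0],[0,0,48],0],[[0,0.001,0],[0,0,54],0],[[0,0.001,0],[0,0,58],0],[[0,0.001,0],[0,0,61],0],[[0,0.001,0],[0,0,61],0]]'
python3 -c "
from h import *
go([.5617,-.3822,.07],107,1);print(status.read_state()['moment'])"
```

```text
clock: 38.6
tool_pos: [0.5602, -0.3851, 0.0721]
tool_rot: [[-0.319, 0.948, -0.002], [0.948, 0.319, -0.007], [-0.006, -0.004, -1.0]]
wrist_force: [-12.3, -13.1, 6.1]
opening: 0.0137
shift [0.0023, 0.0023, 0.002] rot [-0.23, 0.35, 1.61] rows 1.0 q6 0.65 cur [ 0.5602 -0.3851  0.0721] 108.6 F [-12.3 -13.1   6.1] op 0.0137 t 38.6
[-2.70115947  2.47741409  0.19260725]
```

Turned about 61° with a side load because the grip is off-axis. I'll relieve it and turn on to the stop.

```bash

python3 -m handwheel '[[[-0.0025,-0.0036,0],[0,0,1],0],[[-0.0025,-0.0036,0],[0,0,3],0],[[-0.0025,-0.0036,0],[0,0,5],0],[[-0.0025,-0.0036,0],[0,0,5],0],[[-0.0025,-0.0036,0],[0,0,5],0]]'
python3 -c "
from h import *
go([.5617,-.3822,.07],107,1);print(status.read_state()['moment'])
f=cams.grab_frame('wrist');cv2.imwrite('pics/w10.png',f['color'][...,::-1])
for r in cams.pinpoint('knob_grip','wrist')[:2]:print(r,atz(f,r['point'],.087))
"
```

```text
clock: 39.02
tool_pos: [0.5597, -0.3855, 0.072]
tool_rot: [[-0.241, 0.97, 0.001], [0.97, 0.241, -0.002], [-0.002, 0.001, -1.0]]
wrist_force: [-2.6, 0.8, 6.0]
opening: 0.0135
shift [0.0027, 0.0028, 0.002] rot [0.04, 0.12, -3.03] rows 1.0 q6 0.72 cur [ 0.5597 -0.3855  0.072 ] 104.0 F [-2.6  0.8  6. ] op 0.0135 t 39.0
[0.12549047 0.59882988 0.2191864 ]
{'point': [316.6, 275.8], 'conf': 0.97} [ 0.55805787 -0.38094033  0.087     ]
```

```bash

python3 -m handwheel '[[[0,0,0],[0,0,2],0],[[0,0,0],[0,0,4],0],[[0,0,0],[0,0,4],0],[[0,0,0],[0,0,4],0]]'
python3 -c "
from h import *
go([.5617,-.3822,.07],107,1);print(status.read_state()['moment'])
"
```

```text
clock: 39.45
tool_pos: [0.5596, -0.3856, 0.0721]
tool_rot: [[-0.174, 0.985, 0.001], [0.985, 0.174, -0.002], [-0.002, 0.001, -1.0]]
wrist_force: [-3.4, -0.3, 6.3]
opening: 0.0135
shift [0.0029, 0.0026, 0.0021] rot [0.03, 0.14, -6.96] rows 1.0 q6 0.79 cur [ 0.5596 -0.3856  0.0721] 100.0 F [-3.4 -0.3  6.3] op 0.0135 t 39.5
[0.00369311 0.78726623 1.13688258]
```

The z-moment rose from 0.2 to 1.1 N m, so the knob is at its stop. Letting go and retreating.

```bash

python3 -m handwheel '[[[0,0,0],[0,0,0],100],[[0,0,0],[0,0,0],100],[[0,0,0],[0,0,0],100],[[0,0,0],[0,0,0],100],[[0,0,0],[0,0,0],100],[[0,0,0],[0,0,0],100],[[0,0,0],[0,0,0],100],[[0,0,-0.04],[0,0,0],100],[[0,0,-0.08],[0,0,0],100],[[0,0,-0.12],[0,0,0],100],[[0,0,-0.16],[0,0,0],100],[[0,0,-0.2],[0,0,0],100]]'
python3 -m handwheel '[[[0,0,0],[0,0,-40],100],[[0,0,0],[0,0,-40],100],[[0,0,0],[0,0,-40],100],[[0,0,0],[0,0,-40],100],[[0,0,0],[0,0,-40],100],[[0,0,0],[0,0,-40],100],[[0,0,0],[0,0,-40],100],[[0,0,0],[0,0,-40],100]]'
python3 - <<'E'
from h import *
go([.5,-.3,.27],171,1)
Z=dict(screw_head=.046,nut_handle=.068,key_grip=.04,mat=0,probe_grip=.116,cup_mouth=.068,green_spot=.038,blue_spot=.038,beaker=0,bottle=0,dish=0)
f={n:cams.grab_frame(n) for n in("scene","top","wrist")}
for k,z in Z.items():
    for n in("scene","top"):
        print(k,n,[(round(r['conf'],2),np.round(atz(f[n],r['point'],z)[:2],3).tolist()) for r in cams.pinpoint(k,n)[:3] if r['conf']>.3])
for n in f: cv2.imwrite(f'pics/end_{n}.png',f[n]['color'][...,::-1])
G=cv2.cvtColor(f['top']['color'],cv2.COLOR_RGB2GRAY)
r=cams.pinpoint('knob_grip','wrist');print(r)
if r:
    g=f['wrist'];print(atz(g,r[0]['point'],.087));x,y=np.array(r[0]['point']).astype(int);G=cv2.cvtColor(g['color'],cv2.COLOR_RGB2GRAY)[max(0,y-36):y+36:2,max(0,x-40):x+40]
    for row in G: print(''.join(' .:-=+*#%@'[min(9,int((int(v)/256)**.5*10))] for v in row))
E
```

```text
clock: 40.45
tool_pos: [0.559, -0.3848, 0.2724]
tool_rot: [[-0.173, 0.985, 0.0], [0.985, 0.173, -0.001], [-0.001, 0.0, -1.0]]
wrist_force: [1.3, -1.1, 1.0]
opening: 0.0852
clock: 41.12
tool_pos: [0.5595, -0.385, 0.2702]
tool_rot: [[-0.764, 0.645, 0.0], [0.645, 0.764, -0.0], [-0.0, -0.0, -1.0]]
wrist_force: [-0.8, -0.3, 0.1]
opening: 0.0852
shift [0.1003, 0.0266, 0.0001] rot [-0.02, 0.01, -31.19] rows 5.0 q6 0.1 cur [ 0.5595 -0.385   0.2702] 139.8 F [-0.8 -0.3  0.1] op 0.0852 t 41.1
screw_head scene [(0.86, [0.523, 0.133])]
screw_head top [(0.64, [0.516, 0.138])]
nut_handle scene [(0.61, [0.607, 0.148])]
nut_handle top [(0.94, [0.605, 0.147])]
key_grip scene [(0.87, [0.398, 0.332])]
key_grip top [(0.92, [0.398, 0.325])]
mat scene [(0.61, [0.404, 0.322])]
mat top [(0.89, [0.406, 0.333])]
probe_grip scene [(0.93, [0.522, -0.204]), (0.83, [0.43, -0.216]), (0.49, [0.373, -0.317])]
probe_grip top [(0.96, [0.383, -0.325]), (0.66, [0.538, -0.2]), (0.57, [0.435, -0.207])]
cup_mouth scene [(0.63, [0.439, -0.211]), (0.47, [0.514, 0.008]), (0.41, [0.449, 0.274])]
cup_mouth top [(0.64, [0.433, -0
[... 2732 characters left out ...]
################****************#@@@@@@@@@@@@@@@@@@@
@@@@@@@@@@@@@@@@@@@@@@@@@@@%%################***************#@@@@@@@@@@@@@@@@@@%
@@@@@@@@@@@@@@@@@@@@@@@@@@@@@@@@%%%###########************#%@@@@@@@@@@@@@@@%#***
@@@@@@@@@@@@@@@@@@@@@@@@@@@@@@@@@@@@@@@@@@@@@@%*******#%@@@@@@@@@@@@@@@%********
@@@@@@@@@@@@@@@@@@@@@@@@@@@@@@@@@@@@@@@@@@@@@@@%#**#@@@@@@@@@@@@@@@%************
@@@@@@@@@@@@@@@@@@@@@@@@@@@@@@@@@@@@@@@@@@@@@@@@@@@@@@@@@@@@@@@%****************
*%@@@@@@@@@@@@@@@@@@@@@@@@@@@@@@@@@@@@@@@@@@@@@@@@@@@@@@@@%#********************
+*%@@@@@@@@@@@@@@@@@@@@@@@@@@@@@@@@@@@@@@@@@@@@@@@@@@@%#************************
++*%@@@@@@@@@@@@@@@@@@@@@@@@@@@@@@@@@@@@@@@@@@@@@@%#****************************
```

The knob bar is back at about 169° (its rest orientation), and the key, probe and blocks are in place. The screw angle is the one loose estimate (−0.16 to −0.22 rad), so I'll measure it from above before handing in.

```bash

python3 -m handwheel '[[[0.317,0.406,0],[0,0,-40],100],[[0.317,0.406,0],[0,0,-40],100],[[0.317,0.406,0],[0,0,-40],100],[[0.317,0.406,0],[0,0,-40],100],[[0.317,0.406,0],[0,0,-40],100],[[0.317,0.406,0],[0,0,-40],100],[[0.317,0.406,0],[0,0,-40],100],[[0.317,0.406,0],[0,0,-40],100],[[0.317,0.406,0],[0,0,-40],100],[[0.317,0.406,0],[0,0,-40],100],[[0.317,0.406,0],[0,0,-40],100],[[0.317,0.406,0],[0,0,-40],100]]'
python3 -m handwheel '[[[0,0,0.08],[0,0,0],100],[[0,0,0.08],[0,0,0],100],[[0,0,0.08],[0,0,0],100],[[0,0,0.08],[0,0,0],100]]'
python3 - <<'E'
from h import *
go([.58,.13,.19],180,1)
f=cams.grab_frame('wrist');np.save('pics/wf.npy',f,allow_pickle=True);cv2.imwrite('pics/w11.png',f['color'][...,::-1])
for k,z in dict(nut_handle=.068,screw_head=.046,tray_mid=.024).items():print(k,[(round(r['conf'],2),np.round(r['point']),atz(f,r['point'],z)[:2].round(4)) for r in cams.pinpoint(k,'wrist')[:2]])
p=proj(f,np.array([.5155,.137,.06]));print(p);x,y=p.astype(int)
c=f['color'][y-44:y+44:2,x-45:x+45];h=cv2.cvtColor(c,cv2.COLOR_RGB2HSV)
for r in h: print(''.join('B' if q[1]>90 else '@' if q[2]>215 else '#' if q[2]>150 else '+' if q[2]>100 else '.' for q in r))
E
```

```text
clock: 43.42
tool_pos: [0.577, 0.1167, 0.2703]
tool_rot: [[-1.0, 0.001, 0.001], [0.001, 1.0, -0.0], [-0.001, -0.0, -1.0]]
wrist_force: [0.3, 0.5, -0.1]
opening: 0.0855
clock: 43.75
tool_pos: [0.5761, 0.1145, 0.1887]
tool_rot: [[-1.0, 0.0, -0.004], [0.0, 1.0, -0.001], [0.004, -0.001, -1.0]]
wrist_force: [-0.2, 0.1, 0.5]
opening: 0.0857
shift [-0.0039, 0.0155, -0.0013] rot [-0.07, -0.24, -0.02] rows 1.0 q6 0.2 cur [0.5761 0.1145 0.1887] 180.0 F [-0.2  0.1  0.5] op 0.0857 t 43.8
nut_handle [(0.73, array([368., 225.]), array([0.602 , 0.1541]))]
screw_head [(0.75, array([348., 110.]), array([0.5139, 0.1378]))]
tray_mid [(0.56, array([166., 126.]), array([ 0.5283, -0.0171]))]
[348.44965943 113.21123158]
.......................#@@@@@@@@@@@@@@@@@@@@@@@@@@@@@@@@@@@@@@@@@@@@@@@@@@@@@@@@@@@@@@#...
......++++######@@@@@@@@@@@@@@@@@@@@@@@@@@@@@@@@@@@@@@@@@@@@@@@@@@@@@@@@@@@@@@@@@@@@@@#+..
@@@@@@@@@@@@@@@@@@@@@@@@@@@@@@@@@@@@@@@@@@@@@@@@@@@@@@@@@@@@@@@@@@@@@@@@@@@@@@@@@@@@@@#+..
@@@@@@@@@@@@@@@@@@@@@@@@@@@@@@@@@@##BBBBBBBBBBBBBBBBB##@@@@@@@@@@@@@@@@@@@@@@@@@@@@@@@#+..
@@@@@@@@@@@@@@@@@@@@@@@@@@@@#
[... 2910 characters left out ...]
BBBBBBBBBBBBBBBBBBBBBBBBBBBB#BBBBBBBB##@@@@@@@@@@@@@@@@@@@@@@#.
######################++BBBBBBBBBBBBBBBBBBBBBBBBBBBBBBBBBBBBB@@@@@@@@@@@@@@@@@@@@@@@@@@@#.
#########################+++BBBBBBBBBBBBBBBBBBBBBBBBBBBBBBB#@@@@@@@@@@@@@@@@@@@@@@@@@@@@#.
#################################BBBBBBBBBBBBBBBBBBBBBBBBBB@@@@@@@@@@@@@@@@@@@##########+.
##@@@@#################################++BBBBBBBBBBBBBBBBBB########++++...................
@@@@@@@@@@@@@@@###@@##########+++++++++++BBBBBBBBBBBBBBBBBBB..............................
@@@@@@@@@###########++++.................BBBBBBBBBBBBBBBBBBBB.............................
+++......................................BBBBBBBBBBBBBBBBBBBB.............................
```

The head axis is at −3.9° against the tray's about +4.7°, so the screw is at about −0.15 rad. The handle at about 11° then puts the nut at about 1.40 rad, its stop. All is consistent, so I'm handing in.

```bash
python3 -c "
from cell import job,status
s=status.read_state();print(s['clock'],s['wrist_force'],s['opening']);print(job.close_job())"
```

```text
43.95 [ 0.27283644 -0.06386467  0.30597425] 0.08538684092265575
the job is handed in; nothing more can be done
None
```

I did every step in order and handed the job in at about 44 s of the 208 s allowed. No verdict is given, so the results below are my own checks. The red and yellow blocks were not there, so I pressed only green and then blue.

- **Screw and locknut:** The key stayed seated against the stop while I turned the nut, and the sideways force rose at the end. Seen from above afterwards, the nut reads about 1.40 rad. The screw turned to about −0.15 rad through play in the key's slot, inside the 0.25 limit.
- **Key:** It is back flat on the mat, about 8 mm from the middle.
- **Presses:** The tip sat on the white spot both times, at about 2 N on green and 2.5 N on blue. The blue block had shifted about 2 cm during the run, so I measured both blocks again before pressing.
- **Probe:** It is back in its cup, released at its parked height and within about 1 cm of the cup's middle (the cameras vary by that much).
- **Store knob:** The gripper turned 70° and the torque rose to 1.1 N m at the stop. The bar then sprang back to about 169°, against 170° before. I gripped it slightly off-axis, which caused a side load of about 18 N; I eased this before the stop.
- **Bystanders:** Beaker, bottle and dish read within about 1 cm of where they started.

**Disagreements between readings:** The scene camera read x positions about 5–7 mm lower than the wrist camera for most things, so I used the wrist camera. One low-confidence tip reading put the tip about 2 cm off the blue spot, but the picture showed it on the spot.

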